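# Clamp up a post in its rail with a one-hand bar clamp

### The arm

A 6-joint arm with a two-finger parallel gripper is mounted at the origin on the work surface. World frame = base frame: x ahead of the robot, y to its left, z up, the work surface at z = 0. Lengths are in m, angles in rad, forces in N, time in s.
With the tool pointing down it reaches from about 0.4 to 0.825 m from the base axis. Payload 7 kg.
Tool frame: the origin (TCP) lies at the very end of the fingers, on their centre line; the grasp point (between the pads) lies 19 mm behind it; z points along the fingers, y is the direction in which the jaws open and shut (so a half turn about z gives the same grasp; the last joint's range is limited). The gripper opens to 88 mm and grips with 3 to 60 N. Pads are 19 mm wide; open, the fingers measure 130 mm over their backs; the gripper's body (78 mm by 193 mm) begins 47 mm behind the grasp point.
Start: joints at [-1.043, 0.359, 0.012, 0, -1.224, -0.288], TCP at [0.16, -0.656, 0.198] pointing down, gripper open.
Joint ranges: [-3.07, 3.07], [-1.43, 2.12], [-1.02, 1.25], [-3.03, 1.67], [-3.05, -0], [-3.03, 3.03]. Speed limits (rad/s): [2.39, 2.39, 3.01, 3.14, 3.14, 3.14].

### API

Orientations are given as a unit quaternion [x, y, z, w].
In Python, from bench import get_obs, snapshot, close_job, look_for, mark_of gives the robot as it stands.
- The arm moves only by the shell command python3 -m creep 'ROWS' [OPENING] [FORCE]. ROWS is JSON, a list of rows, each a list of 2 entries, a list of its own where there are three numbers: the shift along the world's x, y, z in m, then the turn about the world's z in rad. In form: [[[dx, dy, dz], spin], ...]. A call has 1 to 20 rows; each row shifts and turns the commanded pose from where the row before left it; what a row does not reach is not made up. A row lasts 1/10 s, in which the tool goes at most 50 mm and 8.59 degrees, less where a joint would pass 70% of its speed; a pose out of reach is approached as far as the arm can. A call is refused whole if a number of a shift passes 0.05 or a number of a turn 0.15, either way. A call with a gripper value outside its range is refused whole. OPENING is the closure, from 0 (fully open) to 1 (shut), set as the call begins (- or left out, the last holds). The fingers move at their own pace and stop on an object; FORCE is the grip in N (left out, the last holds). Time passes only in rows, so rows that do not move let the fingers close. It gives the time, the measured TCP pose, the force and the opening at its end, in the units of the state.
- get_obs(): the state, without advancing time (a new reading comes with each control period).
- snapshot(name): name is "scene" or "side" or "wrist"; returns a dict with "pixels" (480x640x3 uint8, blue, green, red), "mtx" (3x3 intrinsics, pixels), "rvec" (rotation vector, rad) and "tvec" (3), from world to camera coordinates, as OpenCV has them; the wrist camera has in their place "mount" (4x4, takes a point from camera to tool coordinates, whose origin is the TCP and whose axes are the flange's). Camera axes: x right, y down, z forward; pixel columns grow to the right and rows downward; lengths in m; the calibration is good to about 2 mm. A picture is of the moment at which its call begins: read the wrist's pose just before it. There is no depth.
- close_job(): hands the job in, once; it reports no verdict.
Trained networks look in the newest picture that a camera, given by its name, has taken for a name from the list of things; names that differ only in an ending like _2 or _b are one class to them, and where a whole thing is asked for, a point or a joint stands for the part that bears it (a point fixed in the world has none). Each returns a list of dicts, best first, with "conf" (0 to 1); they miss things now and then, are a little off and sometimes report something else, mostly with a low value. They report only what shows in the picture. A call takes as long as a camera call. They do not tell look-alikes from the thing itself.
- look_for(camera, label): "bbox" ([left, top, right, bottom] as shares, 0 to 1, of the picture: columns of its width, rows of its height, round what is visible of it).
- mark_of(camera, label): "location" ([column, row] as shares, 0 to 1, of the picture: columns of its width, rows of its height: a listed point, or the origin of a listed thing).
The state is a dict: "clock": time; "qpos": joint angles; "dq": joint speeds; "tau": joint torques, N m; "tool_pos": TCP position; "orientation": TCP orientation; "wrist_force": force on the tool from outside, world axes, zero at the start; "moment": the same for the moment, N m; "width": opening from 0.0 (shut) to 1.0 (fully open).
Only numpy, scipy, OpenCV 4.12 (cv2) and the standard library are available. Lean on these libraries where they do the work, as an engineer would, in place of code of your own. Each camera call takes 0.05 s, during which the arm holds its last target.

### The job

Dry-clamp the joint of the small hall stand: plug the loose wooden post upright, down into the housing of the rail that lies in the bar clamp, so that it stands on the bearers, and let go of it. Then pump the clamp's trigger, a squeeze and a release at a time and without pushing the sliding jaw by hand, until the jaw has closed on the post and pressed it home against the back of the housing. Finish still holding the trigger squeezed, so that the jaw keeps a firm but gentle pressure on the post: do not crush the wood, and leave the other things on the table where they are.

Things in the scene. Friction and masses are not known exactly. Their poses are not given: they have to be found in the camera images.
- glue_board: Plywood board 290x150x12 mm, fixed, carrying the clamp. Origin on its underside (table level) below the face of the head jaw; x along the bar from head to sliding jaw, y along the rail, z up. Two bearers, tops 54 mm above the table, x 4 to 134, |y| 9 to 27 mm; the bar runs low between them.
- clamp_head: Black clamp head, fixed to the board; same frame as glue_board. Upright pistol grip (nearest the robot): x -104 to -86, |y| under 13, up to z 163 mm. Head jaw: x -16 to 0, |y| under 15, top at z 100. Housing below, top at z 66; the bar's tail sticks out behind it, below z 50. Open above and beside.
- trigger (a joint): Trigger angle, rad: 0 = sprung out, 0.205 = squeezed to its stop. It swings towards the grip on a pivot 13 mm above the table at glue_board x -66. A full squeeze draws the jaw in by one 5 mm tooth (up to 5 mm of a squeeze's 6 mm may be idle the first time); released, it springs back and the ratchet keeps the jaw. With the jaw on the post it stalls short of the stop, below 0.18.
- trigger_face (a point): Point on the trigger's front face (the side away from the grip), 117 mm above the table, where to pull. Released it is at glue_board x -50, y 0: 54 mm over grip and trigger; at the stop 33 mm. Its axes are not needed.
- trigger_blade: Grey trigger blade, 10 mm thick, 20 wide, top at z 159 mm, leaning 0.11 rad away from the grip when released, 0.095 towards it at the stop. Running free it needs 5 to 7 N at the fingers; the jaw then presses with about 3 times what is pulled beyond that: 12 to 20 N of grip is right, 40 N crushes. Origin at its pivot.
- clamp_bar (a joint): Travel of bar and sliding jaw, m, growing as the jaw closes towards the head; the jaw's face is at glue_board x = 0.090 minus this. Starts 0.011 to 0.025; about 0.041 when the jaw is on the post. It only goes the closing way.
- sliding_jaw: Black sliding jaw with rubber pad, 30 mm wide, pad 61 to 95 mm above the table, top at z 99 mm. Its origin is not on it: it lies at the glue_board's origin shifted by the travel. Not to be touched by the robot.
- jaw_face (a point): Centre of the sliding jaw's pad face, 78 mm above the table, facing the rail.
- rail: Loose brown hardwood rail 45 (x) x 200 (y) x 45 mm on the bearers, against the head jaw. Origin: centre of its underside, 54 mm above the table. Housing in the middle of its +x side, open above and towards the sliding jaw: 38 wide (y -19 to 19), x 2.5 to 22.5, full height. The post's home is rail x 14.5, y 0, z 0 mm, same yaw or half a turn.
- post: Loose brown hardwood post 24 (x) x 36 (y) x 110 mm (z), its foot bevelled 2.5 mm over the lowest 5, standing on the table to the left or right of the board. Origin: centre of its underside. In its home it stands 65 mm above the rail and 4 mm out of the housing. 56 to 100 g.
- vase: Dark turned wooden vase, 60 mm across, 105 mm tall, on the other side of the board from the post; bystander. Origin: centre of its underside.
- dish: Small wooden bowl, 90 mm across, 22 mm tall; bystander. Origin: centre of its underside.
- glue: White plastic glue bottle, 52 mm across, 130 mm tall; bystander. Origin: centre of its underside.
There are look-alikes about, which are no part of the job. What is shaped like the post but orange is not meant. Leave any purple look-alike of the rail alone.

How it is judged:
By the outcome, as a careful person would: the job done as asked, in the order asked, and still so for the second after the job is handed in, while the arm keeps its last pose, push and grip.
It also fails if it takes over 72 s, if anything falls off the work surface, if the arm or the gripper's body presses on something with over 40 N, if the wrist force passes 120 N, or if a joint passes its speed limit or range.

## Working session

There is one attempt and no reset: what is moved stays moved. The work goes in short steps, Python scripts to look and compute and a shell command to move; the robot and the scene stay as the last step left them, time stands still between calls to the robot, and variables do not carry over. Pictures are saved under pics/ and viewed, and the job is handed in when it is done.

```bash
ls; mkdir -p pics
python3 - <<'E'
from bench import *
import cv2
print(get_obs())
for c in ("scene","side","wrist"):
    s=snapshot(c); cv2.imwrite(f"pics/{c}0.png",s["pixels"])
    print(c,{k:v for k,v in s.items() if k!="pixels"})
E
```

```text
pics
{'clock': 0.0, 'qpos': array([-1.04293227e+00,  3.59366962e-01,  1.10658188e-02, -3.93985758e-04,
       -1.22408740e+00, -2.88089859e-01]), 'dq': array([-0.0008377 , -0.00044397,  0.00073228,  0.00073582,  0.00058925,
       -0.00342016]), 'tau': array([ 7.42756620e-04, -5.82722390e+01,  2.93063951e+01,  6.99760839e+00,
        6.91613270e-03, -1.00749439e-04]), 'tool_pos': array([ 0.16015323, -0.65517214,  0.19683074]), 'orientation': array([-1.19533472e-01,  9.92829835e-01,  8.04254363e-04, -1.45842747e-04]), 'wrist_force': array([ 0.79811273, -0.0883329 ,  0.34979755]), 'moment': array([-0.07689705,  0.02205698, -0.02219236]), 'width': 0.9966431361861516}
scene {'mtx': array([[538.0062488 ,   0.        , 322.63487609],
       [  0.        , 538.0062488 , 241.54308922],
       [  0.        ,   0.        ,   1.        ]]), 'rvec': array([ 1.18592272,  2.40196659, -0.90338419]), 'tvec': array([ 0.40524819, -0.31992069,  1.3566066 ])}
side {'mtx': array([[486.40369916,   0.        , 316.63466941],
       [  0.        , 486.40369916, 236.26007987],
       [  0.        ,   0.        ,   1.        ]]), 'rvec': array([ 0.74494849, -2.49382366,  1.22243305]), 'tvec': array([0.52408153, 0.28076099, 0.60608172])}
wrist {'mtx': array([[345.95944072,   0.        , 316.18448181],
       [  0.        , 345.95944072, 239.67079332],
       [  0.        ,   0.        ,   1.        ]]), 'mount': array([[ 5.27501077e-04, -9.63866821e-01, -2.66384070e-01,
         7.22337610e-02],
       [ 9.99999763e-01,  3.90428943e-04,  5.67524356e-04,
        -9.67519606e-04],
       [-4.43013846e-04, -2.66384306e-01,  9.63866798e-01,
        -1.86629141e-01],
       [ 0.00000000e+00,  0.00000000e+00,  0.00000000e+00,
         1.00000000e+00]])}
```

View pics/scene0.png

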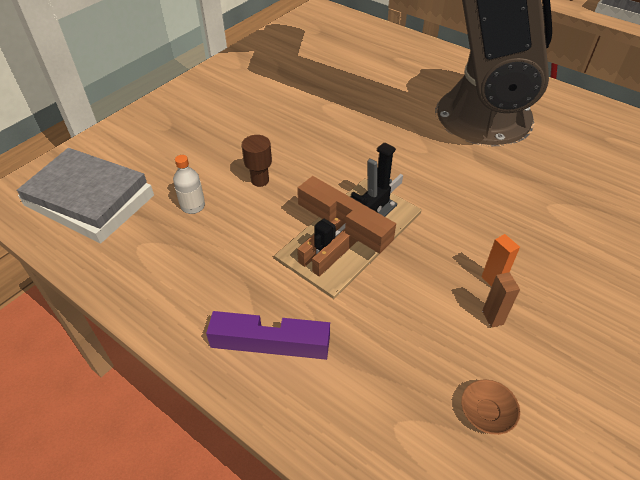

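View pics/side0.png

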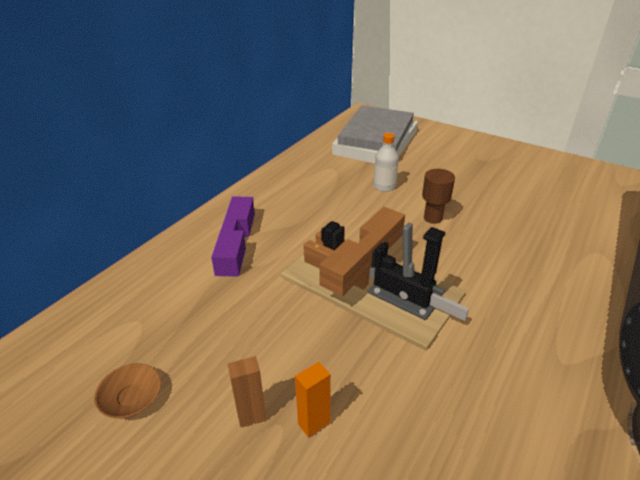

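View pics/wrist0.png

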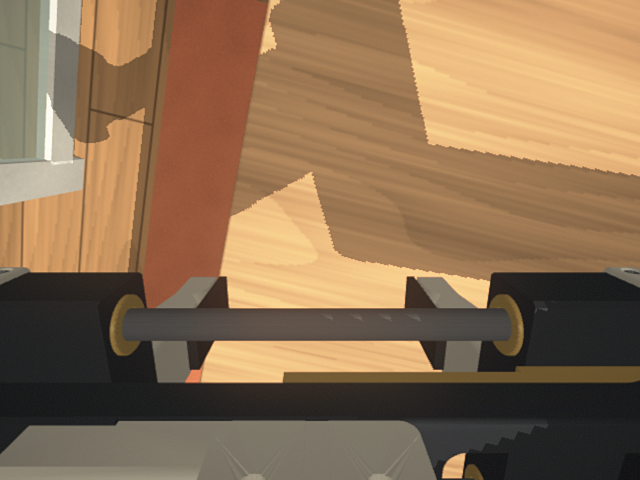

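Run:
```python
from bench import *
import numpy as np
for c in ("scene","side"):
    s=snapshot(c)
    for l in ["glue_board","clamp_head","trigger_face","trigger_blade","jaw_face","sliding_jaw","rail","post","vase","dish","glue"]:
        print(c,l,"MARK",[(np.round(np.array(d["location"])*[640,480],1).tolist(),round(d["conf"],2)) for d in mark_of(c,l)],"BOX",[(np.round(np.array(d["bbox"])*[640,480,640,480],0).tolist(),round(d["conf"],2)) for d in look_for(c,l)])
print(get_obs()["clock"])
```

```text
scene glue_board MARK [([352.1, 233.3], 0.61)] BOX [([274.0, 140.0, 421.0, 300.0], 0.96), ([353.0, 141.0, 395.0, 214.0], 0.22)]
scene clamp_head MARK [([356.3, 230.6], 0.42)] BOX [([353.0, 142.0, 396.0, 215.0], 0.64)]
scene trigger_face MARK [([370.4, 177.5], 0.75)] BOX [([366.0, 160.0, 377.0, 196.0], 0.53)]
scene trigger_blade MARK [] BOX [([367.0, 157.0, 381.0, 197.0], 0.81), ([464.0, 381.0, 519.0, 435.0], 0.55)]
scene jaw_face MARK [] BOX []
scene sliding_jaw MARK [] BOX [([317.0, 222.0, 334.0, 248.0], 0.77)]
scene rail MARK [([345.3, 218.1], 0.61)] BOX [([298.0, 174.0, 398.0, 253.0], 0.95), ([208.0, 314.0, 330.0, 362.0], 0.78)]
scene post MARK [([488.5, 318.8], 0.89), ([490.5, 283.1], 0.71)] BOX [([478.0, 273.0, 522.0, 330.0], 0.83), ([484.0, 235.0, 520.0, 288.0], 0.65), ([460.0, 383.0, 519.0, 434.0], 0.44)]
scene vase MARK [([260.1, 177.6], 0.95)] BOX [([245.0, 134.0, 273.0, 185.0], 0.89), ([315.0, 174.0, 400.0, 255.0], 0.39)]
scene dish MARK [([489.8, 409.4], 0.77), ([368.6, 175.0], 0.37)] BOX []
scene glue MARK [([192.3, 204.5], 0.87)] BOX [([174.0, 154.0, 208.0, 214.0], 0.91)
[... 670 characters left out ...]
 472.0, 347.0], 0.25), ([366.0, 231.0, 444.0, 322.0], 0.15)]
side rail MARK [([235.6, 240.6], 0.96), ([362.7, 259.1], 0.77)] BOX [([316.0, 208.0, 407.0, 296.0], 0.91), ([404.0, 222.0, 415.0, 277.0], 0.4)]
side post MARK [([312.6, 424.3], 0.91), ([403.3, 248.0], 0.43)] BOX [([292.0, 365.0, 332.0, 436.0], 0.97), ([227.0, 359.0, 266.0, 426.0], 0.58)]
side vase MARK [([429.7, 217.7], 0.87)] BOX [([421.0, 170.0, 454.0, 223.0], 0.66)]
side dish MARK [([132.0, 400.8], 0.7)] BOX [([95.0, 365.0, 162.0, 419.0], 0.62), ([423.0, 170.0, 453.0, 225.0], 0.53)]
side glue MARK [([385.0, 184.9], 0.81), ([339.2, 238.1], 0.59)] BOX [([370.0, 132.0, 399.0, 192.0], 0.8), ([399.0, 226.0, 414.0, 276.0], 0.71)]
2.45
```

The scene view shows the brown post at (499,300), the orange look-alike at (500,260), the clamp and rail at (347,215), and the purple rail look-alike at (268,335). Candidates for the post are brown (499,300) and orange (500,260), and I choose the brown one. For the rail I choose the brown one in the clamp. Next I'll measure from close crops.

```bash
cat > h.py <<'E'
import numpy as np, cv2
C={"scene":dict(K=np.array([[538.0062488,0,322.63487609],[0,538.0062488,241.54308922],[0,0,1]]),r=np.array([1.18592272,2.40196659,-0.90338419]),t=np.array([0.40524819,-0.31992069,1.3566066])),
"side":dict(K=np.array([[486.40369916,0,316.63466941],[0,486.40369916,236.26007987],[0,0,1]]),r=np.array([0.74494849,-2.49382366,1.22243305]),t=np.array([0.52408153,0.28076099,0.60608172]))}
M=np.array([[5.27501077e-04,-9.63866821e-01,-2.66384070e-01,7.22337610e-02],[9.99999763e-01,3.90428943e-04,5.67524356e-04,-9.67519606e-04],[-4.43013846e-04,-2.66384306e-01,9.63866798e-01,-1.86629141e-01],[0,0,0,1]])
KW=np.array([[345.95944072,0,316.18448181],[0,345.95944072,239.67079332],[0,0,1]])
def ray(c,uv):
    k=C[c];R=cv2.Rodrigues(k["r"])[0];d=R.T@np.linalg.inv(k["K"])@np.array([uv[0],uv[1],1.]);return -R.T@k["t"],d/np.linalg.norm(d)
def onz(c,uv,z):
    o,d=ray(c,uv);return o+d*(z-o[2])/d[2]
def tri(a,b):
    o1,d1=ray("scene",a);o2,d2=ray("side",b)
    A=np.c_[d1,-d2];s=np.linalg.lstsq(A,o2-o1,rcond=None)[0];p,q=o1+d1*s[0],o2+d2*s[1]
    return (p+q)/2,np.linalg.norm(p-q)
def proj(c,P):
    k=C[c];return cv2.projectPoints(np.atleast_2d(np.array(P,float)),k["r"],k["t"],k["K"],None)[0][:,0]
def rayw(uv,pos,quat):
    from scipy.spatial.transform import Rotation as Ro
    R=Ro.from_quat(quat).as_matrix();d=R@M[:3,:3]@np.linalg.inv(KW)@np.array([uv[0],uv[1],1.]);return pos+R@M[:3,3],d/np.linalg.norm(d)
def projw(P,pos,quat):
    from scipy.spatial.transform import Rotation as Ro
    T=np.eye(4);T[:3,:3]=Ro.from_quat(quat).as_matrix();T[:3,3]=pos
    W=np.linalg.inv(T@M);return cv2.projectPoints(np.atleast_2d(np.array(P,float)),cv2.Rodrigues(W[:3,:3])[0],W[:3,3],KW,None)[0][:,0]
E
python3 - <<'E'
from h import *
for n,a,b,z in [("trigface",(370.4,177.5),(401.4,246.1),.117),("railO",(345.3,218.1),(362.7,259.1),.054),("boardO",(352.1,233.3),(374.1,287.3),0),("headO",(356.3,230.6),(373.6,289.5),0),("post",(488.5,318.8),(255,424),0),("orange",(490.5,283.1),(312.6,424.3),0),("vase",(260.1,177.6),(429.7,217.7),0),("dish",(489.8,409.4),(132,400.8),0),("glue",(192.3,204.5),(385,184.9),0)]:
    print(n,np.round(onz("scene",a,z),4),np.round(onz("side",b,z),4),[np.round(x,4) for x in tri(a,b)])
s=cv2.imread("pics/scene0.png");d=cv2.imread("pics/side0.png")
f=lambda i,x,y,w,h,k:cv2.resize(i[y:y+h,x:x+w],None,fx=k,fy=k,interpolation=cv2.INTER_CUBIC)
cv2.imwrite("pics/c1.png",f(s,270,135,160,120*1+45,4.5/1.25))
cv2.imwrite("pics/c2.png",f(d,275,200,200,150,4))
cv2.imwrite("pics/c3.png",np.hstack([f(s,465,225,70,110,5),f(d,220,345,120,95,3.5)[:300*2] if 0 else cv2.resize(f(d,220,345,120,95,3.5),(440,550))[:550]]))
E
```

```text
trigface [ 0.4816 -0.0272  0.117 ] [ 0.484  -0.0253  0.117 ] [array([ 0.4835, -0.0256,  0.118 ]), np.float64(0.002)]
railO [ 0.5475 -0.0361  0.054 ] [ 0.5537 -0.0312  0.054 ] [array([ 0.5521, -0.0316,  0.0571]), np.float64(0.0054)]
boardO [ 0.5307 -0.0291  0.    ] [ 0.5281 -0.0317  0.    ] [array([ 0.5287, -0.0312, -0.0013]), np.float64(0.0027)]
headO [ 0.5194 -0.0266  0.    ] [ 0.5261 -0.0263  0.    ] [array([ 0.524 , -0.0231,  0.0048]), np.float64(0.0022)]
post [0.5504 0.2816 0.    ] [0.5363 0.2897 0.    ] [array([ 0.5419,  0.2822, -0.0126]), np.float64(0.004)]
orange [0.4756 0.2494 0.    ] [0.4712 0.2476 0.    ] [array([ 0.4724,  0.2477, -0.0029]), np.float64(0.0027)]
vase [ 0.5188 -0.2889 -0.    ] [ 0.5304 -0.2829  0.    ] [array([ 0.5273, -0.279 ,  0.007 ]), np.float64(0.0071)]
dish [0.7033 0.3582 0.    ] [0.7043 0.3569 0.    ] [array([0.7037, 0.3577, 0.0009]), np.float64(0.0011)]
glue [ 0.6701 -0.3465  0.    ] [ 0.6703 -0.3499  0.    ] [array([ 6.697e-01, -3.472e-01,  6.000e-04]), np.float64(0.002)]
```

View pics/c1.png

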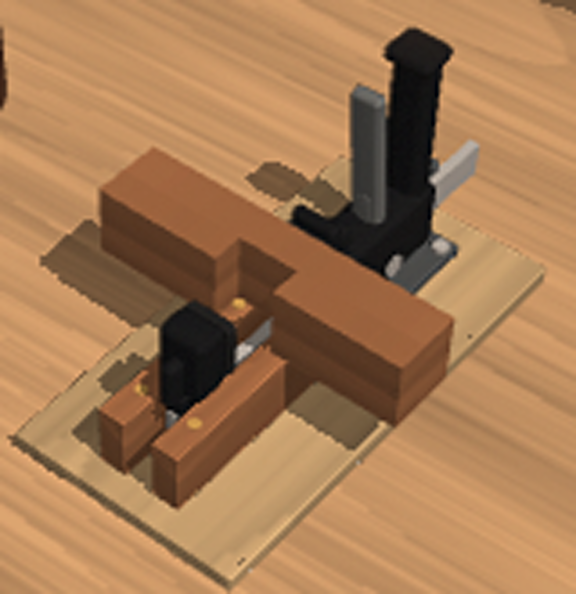

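View pics/c2.png

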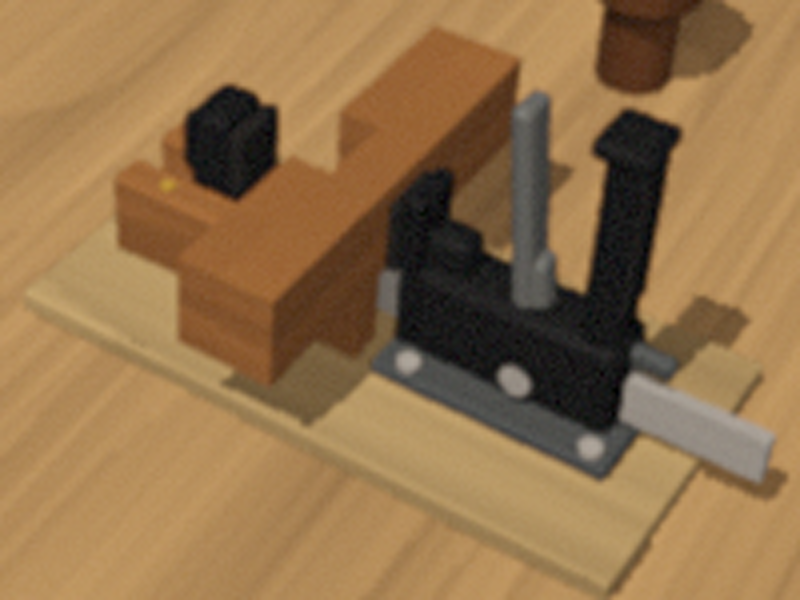

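View pics/c3.png

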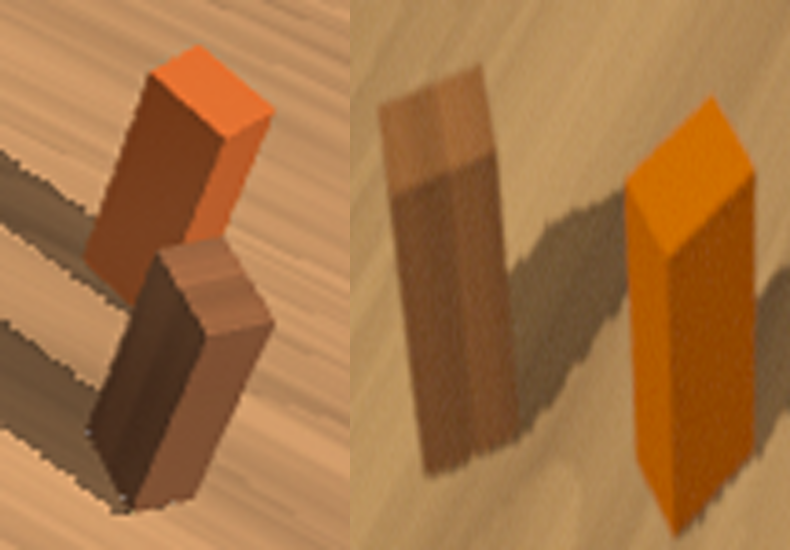

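```bash
cat > fit.py <<'E'
from h import *
from scipy.optimize import least_squares
def fit(name,obs,x0):  # obs: (cam,uv,(lx,ly,z))
    def P(x,l):
        c,s=np.cos(x[2]),np.sin(x[2]);return [x[0]+c*l[0]-s*l[1],x[1]+s*l[0]+c*l[1],l[2]]
    f=lambda x:np.concatenate([proj(c,P(x,l))[0]-uv for c,uv,l in obs])
    for cams in (("scene",),("side",),("scene","side")):
        o=[q for q in obs if q[0] in cams]
        if len(o)<2: continue
        g=lambda x:np.concatenate([proj(c,P(x,l))[0]-uv for c,uv,l in o])
        r=least_squares(g,x0,loss="soft_l1");print(name,cams,np.round(r.x,4),"rms px",round(float(np.sqrt(np.mean(g(r.x)**2))),2))
    print(np.round(g(r.x).reshape(-1,2),1).tolist())
    return r.x
E
python3 - <<'E'
from fit import *
S=lambda u,v:("scene",np.array([270+u/3.6,135+v/3.6]))
D=lambda u,v:("side",np.array([275+u/4,200+v/4]))
z=.099;h=.0225
rail=fit("rail",[(*S(153,148),(-h,-.1,z)),(*S(102,188),(h,-.1,z)),(*S(400,368),(h,.1,z)),(*S(452,320),(-h,.1,z)),
 (*S(217,258),(h,-.019,z)),(*S(238,238),(.0025,-.019,z)),(*S(296,270),(.0025,.019,z)),(*S(272,293),(h,.019,z)),
 (*D(435,27),(h,-.1,z)),(*D(520,62),(-h,-.1,z)),(*D(272,303),(-h,.1,z)),(*D(180,262),(h,.1,z)),(*D(342,118),(h,-.019,z)),(*D(292,157),(h,.019,z))],[.55,-.03,.3])
# board corners top z .012: width y +-75, length 290 unknown x offset => solve via x offset
S3=lambda u,v:("scene",np.array([465+u/5,225+v/5]))
D3=lambda u,v:("side",np.array([220+(u-350)/3.6667,345+v/5.789]))
z=.11;a,b=.012,.018
for yaw in (0,):
  p=[(*S3(158,252),0),(*S3(222,237),0),(*S3(273,322),0),(*S3(207,335),0)]
  q=[onz("scene",uv,z) for _,uv,_ in p]; print(np.round(q,4).tolist())
  q2=[onz("side",uv,z) for _,uv,_ in [(*D3(378,105),0),(*D3(480,65),0),(*D3(495,152),0),(*D3(392,195),0)]];print(np.round(q2,4).tolist())
for n,uv in (("b-near-left",(12,438)),("b-near-right",(228,585)),("b-far-right",(545,270))): print(n,np.round(onz("scene",S(*uv)[1],.012),4))
for n,uv in (("nl",(28,292)),("r",(605,590)),("far",(762,372))): print(n,np.round(onz("side",D(*uv)[1],.012),4))
# bar/jaw top z .099
print("jaw",[np.round(onz("scene",S(*u)[1],.099),4).tolist() for u in ((163,318),(185,303),(235,325),(215,345))])
E
```

```text
rail ('scene',) [ 0.5559 -0.0322 -0.0542] rms px 0.43
rail ('side',) [ 0.5515 -0.0325 -0.0456] rms px 0.6
rail ('scene', 'side') [ 0.5536 -0.0331 -0.049 ] rms px 0.89
[[0.4, -1.5], [-0.7, -0.6], [0.7, -0.6], [0.9, -1.4], [-0.3, -0.8], [0.7, -1.0], [0.5, -0.6], [0.4, -1.1], [-0.6, -0.5], [0.1, -1.0], [-0.8, 0.3], [-1.6, -0.8], [-1.2, -1.7], [-1.0, -0.4]]
[[0.5466, 0.2663, 0.11], [0.5281, 0.2803, 0.11], [0.5503, 0.308, 0.11], [0.568, 0.2934, 0.11]]
[[0.566, 0.2911, 0.11], [0.5439, 0.2642, 0.11], [0.5253, 0.2791, 0.11], [0.5468, 0.3058, 0.11]]
b-near-left [ 0.6814 -0.1083  0.012 ]
b-near-right [0.6879 0.0403 0.012 ]
b-far-right [0.399  0.0532 0.012 ]
nl [0.6794 0.0369 0.012 ]
r [0.3937 0.0535 0.012 ]
far [ 0.3852 -0.0924  0.012 ]
jaw [[0.627, -0.0475, 0.099], [0.6121, -0.045, 0.099], [0.6089, -0.0159, 0.099], [0.6258, -0.0157, 0.099]]
```

Run:
```python
from fit import *
S3=lambda u,v:("scene",np.array([465+u/5,225+v/5]))
D3=lambda u,v:("side",np.array([220+(u-350)/3.6667,345+v/5.789]))
z=.11;a,b=.012,.018
p=fit("post",[(*S3(158,252),(a,-b,z)),(*S3(222,237),(-a,-b,z)),(*S3(273,322),(-a,b,z)),(*S3(207,335),(a,b,z)),
(*D3(378,105),(a,b,z)),(*D3(480,65),(a,-b,z)),(*D3(495,152),(-a,-b,z)),(*D3(392,195),(-a,b,z))],[.547,.286,-.66])
c,s=np.cos(p[2]),np.sin(p[2])
for f,pts in ((lambda u:onz("scene",S3(*u)[1],z),[(150,73),(198,45),(275,110),(228,138)]),(lambda u:onz("side",D3(*u)[1],z),[(625,185),(712,97),(755,175),(668,255)])):
  for u in pts:
    q=f(u)[:2]-p[:2];print(np.round([c*q[0]+s*q[1],-s*q[0]+c*q[1]],3))
```

```text
post ('scene',) [ 0.5482  0.287  -0.6736] rms px 0.3
post ('side',) [ 0.5455  0.285  -0.6764] rms px 0.45
post ('scene', 'side') [ 0.5461  0.2857 -0.6798] rms px 0.82
[[-0.6, -1.6], [0.0, -1.3], [0.1, -1.1], [-0.4, -0.9], [-1.0, 0.3], [-0.1, -0.1], [-0.2, 0.0], [-1.7, 0.3]]
[-0.019 -0.087]
[-0.042 -0.096]
[-0.054 -0.062]
[-0.032 -0.054]
[-0.033 -0.057]
[-0.021 -0.091]
[-0.044 -0.098]
[-0.054 -0.065]
```

```bash
python3 -m creep '[[[0.036,0.026,0.05],0.1],[[0.036,0.026,0],0.15],[[0.036,0.026,0],0.15],[[0.036,0.026,0],0.15],[[0.036,0.026,0],0.15],[[0.036,0.026,0],0.15],[[0.036,0.026,0],0.15],[[0.036,0.026,0],0.15],[[0.017,0.039,0],0.15],[[0.017,0.039,0],0.15],[[0.017,0.039,0],0.15],[[0.017,0.039,0],0.15],[[0.017,0.039,0],0.15],[[0.017,0.039,0],0.15],[[0.017,0.039,0],0.15]]' 0.32 20
python3 - <<'E'
from bench import *
import numpy as np
o=get_obs();print(o["clock"],o["tool_pos"],o["qpos"],o["orientation"],o["width"])
E
```

```text
clock: 3.95
tool_pos: [0.5587, -0.1795, 0.2355]
orientation: [0.94, -0.341, 0.0, -0.0]
wrist_force: [0.7, -0.0, -0.2]
width: 0.681
3.95 [ 0.55870798 -0.17953393  0.23551518] [ 2.20864654e-02  1.91776152e-01 -1.30941836e-01  7.52441420e-05
 -1.24741958e+00  8.53165809e-01] [ 9.40138367e-01 -3.40792813e-01  3.20003082e-04 -8.58019145e-05] 0.6807127705938663
```

```bash
python3 -m creep '[[[-0.002,0.046,0.005],0.018],[[-0.002,0.046,0],0],[[-0.002,0.046,0],0],[[-0.002,0.046,0],0],[[-0.002,0.046,0],0],[[-0.002,0.046,0],0],[[-0.002,0.046,0],0],[[-0.002,0.046,0],0],[[-0.002,0.046,0],0],[[-0.002,0.046,0],0],[[0,0,0],0],[[0,0,0],0]]'
cat > ww.py <<'E'
from bench import *
import sys,cv2,numpy as np
n=sys.argv[1]
o=get_obs();s=snapshot("wrist");cv2.imwrite(f"pics/{n}.png",s["pixels"])
np.savez(f"pics/{n}.npz",p=o["tool_pos"],q=o["orientation"])
a=2*np.arctan2(o["orientation"][1],o["orientation"][0])-np.pi/2
print(o["clock"],np.round(o["tool_pos"],4),"psi",round(a%(2*np.pi),4),np.round(o["qpos"],3),np.round(o["orientation"],4),np.round(o["wrist_force"],2),np.round(o["width"],3))
E
python3 ww.py w1
```

```text
clock: 5.15
tool_pos: [0.5378, 0.2798, 0.2397]
orientation: [0.942, -0.334, -0.0, 0.0]
wrist_force: [-0.3, 0.5, -0.8]
width: 0.678
5.15 [0.5378 0.2798 0.2397] psi 4.0307 [ 0.802  0.223 -0.081 -0.    -1.267  0.087] [ 9.425e-01 -3.343e-01 -2.000e-04  4.000e-04] [-0.34  0.51 -0.76] 0.678
```

View pics/w1.png

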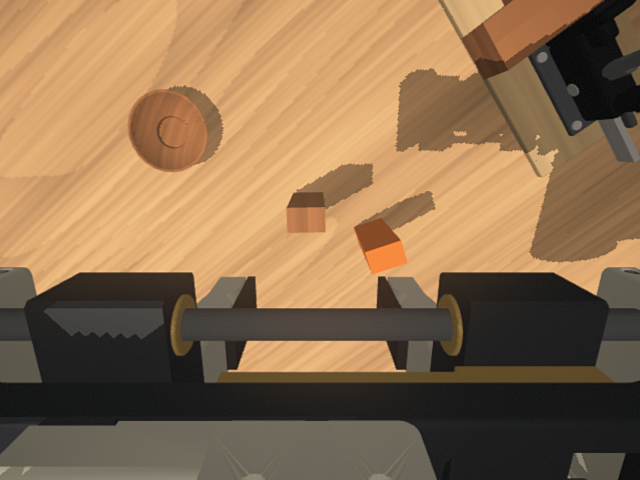

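The wrist view shows the brown post at (306,219), its top face aligned with the fingers, and the orange one at (382,250). I'll refine the post position from its top corners.

Run:
```python
from h import *
d=np.load("pics/w1.npz")
i=cv2.imread("pics/w1.png");cv2.imwrite("pics/w1c.png",cv2.resize(i[180:280,270:420],None,fx=5,fy=5,interpolation=cv2.INTER_CUBIC))
P=[]
for uv in ((288,206.5),(324.5,206.5),(325,232.5),(288.5,233)):
    o,r=rayw(uv,d["p"],d["q"]);P.append(o+r*(.11-o[2])/r[2])
P=np.array(P);print(np.round(P,4),P.mean(0),np.linalg.norm(P[1]-P[0]),np.linalg.norm(P[2]-P[1]))
```

```text
[[0.5675 0.2901 0.11  ]
 [0.5463 0.2639 0.11  ]
 [0.5266 0.279  0.11  ]
 [0.5479 0.3061 0.11  ]] [0.5470932  0.28476641 0.11      ] 0.03372597111167779 0.02479404267791913
```

View pics/w1c.png

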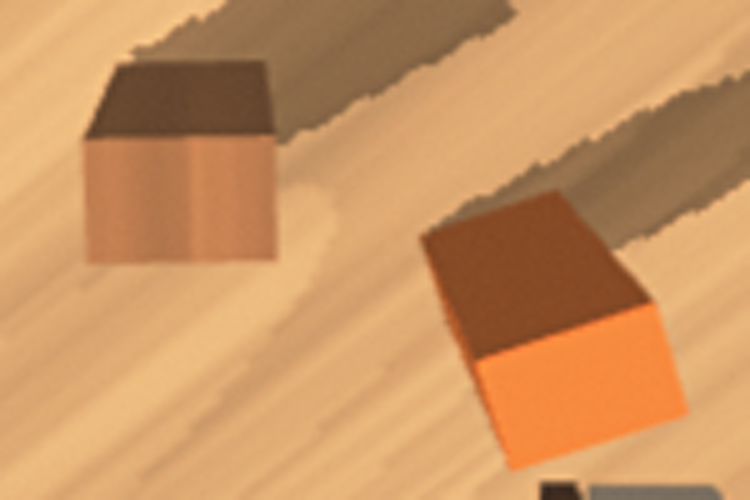

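```bash
python3 -m creep '[[[0.009,0.005,-0.02],0.005],[[0,0,-0.03],0],[[0,0,-0.03],0],[[0,0,-0.03],0],[[0,0,0],0],[[0,0,0],0]]'; python3 ww.py w2
```

```text
clock: 5.8
tool_pos: [0.5477, 0.2827, 0.131]
orientation: [0.943, -0.333, 0.0, 0.0]
wrist_force: [0.3, 0.8, 0.7]
width: 0.684
5.8 [0.5477 0.2827 0.131 ] psi 4.0327 [ 7.930e-01  3.130e-01 -2.150e-01  1.000e-03 -1.043e+00  9.700e-02] [ 9.428e-01 -3.333e-01  2.000e-04  3.000e-04] [0.3  0.82 0.71] 0.684
```

View pics/w2.png

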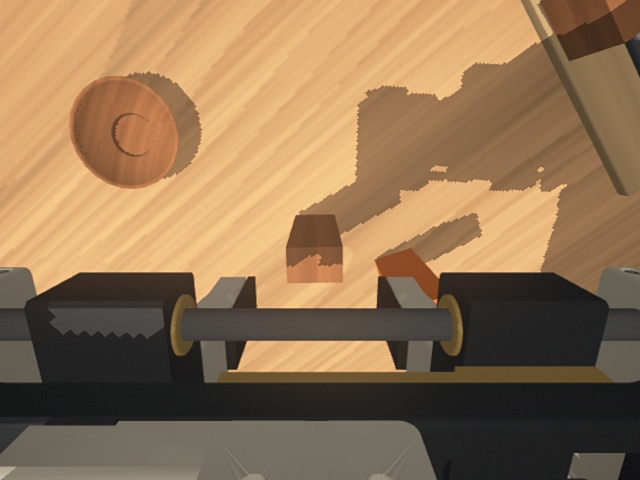

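The post sits centred between the fingers at column 315, and the orange one at (405,270) is beside the right finger, not under it. I'll descend and grip.

```bash
python3 -m creep '[[[0,0.001,-0.02],0],[[0,0.001,-0.02],0],[[0,0,-0.016],0],[[0,0,0],0],[[0,0,0],0]]'; python3 ww.py w3;  python3 -m creep '[[[0,0,0],0],[[0,0,0],0],[[0,0,0],0],[[0,0,0],0],[[0,0,0],0],[[0,0,0],0]]' 1 25; python3 ww.py w4
```

```text
clock: 6.35
tool_pos: [0.5482, 0.2863, 0.076]
orientation: [0.943, -0.333, 0.001, -0.001]
wrist_force: [0.0, 0.8, 1.0]
width: 0.678
6.35 [0.5482 0.2863 0.076 ] psi 4.0338 [ 0.797  0.367 -0.275  0.001 -0.927  0.095] [ 9.430e-01 -3.328e-01  7.000e-04 -9.000e-04] [0.   0.83 1.01] 0.678
clock: 7.0
tool_pos: [0.5474, 0.2859, 0.0745]
orientation: [0.943, -0.333, 0.0, -0.0]
wrist_force: [-1.1, -0.2, 3.8]
width: 0.408
7.0 [0.5474 0.2859 0.0745] psi 4.0338 [ 0.797  0.368 -0.277  0.    -0.925  0.095] [ 9.430e-01 -3.328e-01  2.000e-04 -1.000e-04] [-1.15 -0.21  3.8 ] 0.408
```

View pics/w4.png

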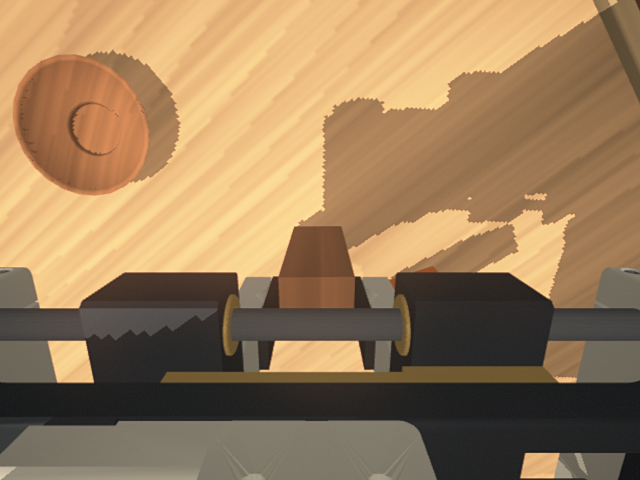

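Gripped at 35.9 mm, which matches the post's 36 mm side. I'll lift and carry it above the housing.

```bash
python3 -m creep '[[[0,0,0.02],0],[[0,0,0.04],0],[[0,0,0.05],0],[[0,-0.02,0.05],0],[[0.003,-0.04,0.01],0.1],[[0.003,-0.04,0],0.12],[[0.003,-0.04,0],0.12],[[0.003,-0.04,0],0.12],[[0.003,-0.04,0],0.12],[[0.003,-0.04,0],0.05],[[0.003,-0.04,0],0],[[0.003,-0.02,0],0],[[0,0,0],0],[[0,0,0],0],[[0,0,0],0]]'; python3 ww.py w5
```

```text
clock: 8.55
tool_pos: [0.5711, -0.0321, 0.2403]
orientation: [1.0, -0.024, -0.0, -0.0]
wrist_force: [-0.7, 0.2, -0.2]
width: 0.408
8.55 [ 0.5711 -0.0321  0.2403] psi 4.664 [ 0.286  0.165 -0.153 -0.    -1.253  1.237] [ 9.997e-01 -2.420e-02 -2.000e-04 -1.000e-04] [-0.75  0.16 -0.22] 0.408
```

View pics/w5.png

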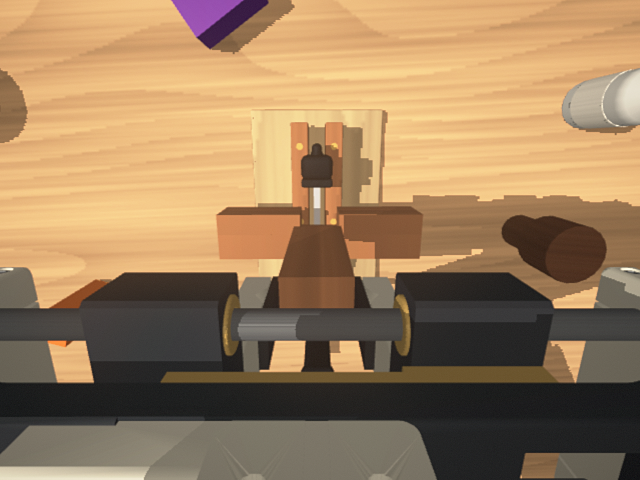

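The wrist view shows the gripped post (280–353, 225–305) above the housing, the rail's ends at columns 218 and 422, and the sliding jaw at (317,170). I'll enlarge it to check the yaw and y alignment.

Run:
```python
import cv2
i=cv2.imread("pics/w5.png");cv2.imwrite("pics/w5c.png",cv2.resize(i[140:315,210:430],None,fx=3.6,fy=3.4,interpolation=cv2.INTER_CUBIC)[:600])
```

```text
(no output)
```

View pics/w5c.png

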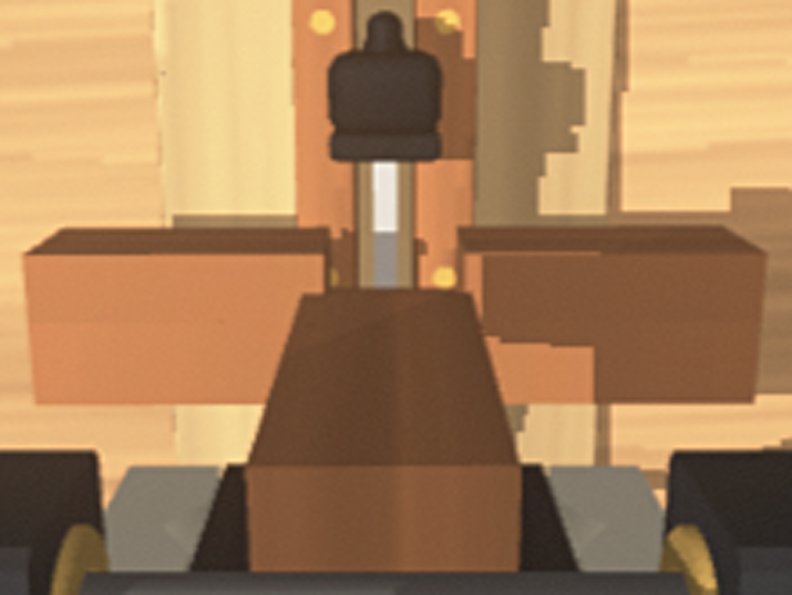

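```bash
cat > m.py <<'E'
from h import *
def pts(n,L,ox,oy,kx,ky):
    d=np.load(f"pics/{n}.npz");out={}
    for name,u,v,z in L:
        o,r=rayw((ox+u/kx,oy+v/ky),d["p"],d["q"]);out[name]=o+r*(z-o[2])/r[2]
    return out,d
E
python3 - <<'E'
from m import *
zb=.2403-.0745
o,d=pts("w5",[("FL",24,254,.099),("FR",767,253,.099),("hL",325,254,.099),("hR",462,252,.099),("BL",36,403,.099),("BR",755,403,.099),("ptL",247,464,zb+.11),("ptR",520,464,zb+.11),("pbL",303,294,zb),("pbR",470,293,zb),("pb5L",298,294,zb+.005),("jawL",330,158,.09),("jawR",441,158,.09)],210,140,3.6,3.4)
for k,v in o.items(): print(k,np.round(v,4))
print("rail yaw",np.arctan2(*(o["FL"]-o["FR"])[[0,1]])*-1, "len",np.linalg.norm(o["FL"]-o["FR"]))
print("mid front",(o["FL"]+o["FR"])/2,"back",(o["BL"]+o["BR"])/2,"housing mid",(o["hL"]+o["hR"])/2,"post top mid",(o["ptL"]+o["ptR"])/2,"bot",(o["pbL"]+o["pbR"])/2)
E
```

```text
FL [0.5822 0.0642 0.099 ]
FR [ 0.573  -0.1346  0.099 ]
hL [ 0.5783 -0.0163  0.099 ]
hR [ 0.5772 -0.053   0.099 ]
BL [0.5378 0.0664 0.099 ]
BR [ 0.5282 -0.1328  0.099 ]
ptL [ 0.5846 -0.0144  0.2758]
ptR [ 0.5829 -0.0497  0.2758]
pbL [ 0.5826 -0.0148  0.1658]
pbR [ 0.5811 -0.0507  0.1658]
pb5L [ 0.5838 -0.0141  0.1708]
jawL [ 0.6043 -0.0188  0.09  ]
jawR [ 0.6029 -0.0487  0.09  ]
rail yaw -0.046441024282616324 len 0.19895815588546145
mid front [ 0.57759035 -0.03518937  0.099     ] back [ 0.53297902 -0.03319217  0.099     ] housing mid [ 0.57776002 -0.03465975  0.099     ] post top mid [ 0.58374982 -0.03204823  0.2758    ] bot [ 0.58181721 -0.03273755  0.1658    ]
```

```bash
python3 -m creep '[[[0.002,-0.002,-0.02],0.002],[[0,0,-0.02],0],[[0,0,-0.015],0],[[0,0,-0.006],0],[[0,0,0],0],[[0,0,0],0],[[0,0,0],0]]'; python3 ww.py w6
python3 - <<'E'
import cv2
i=cv2.imread("pics/w6.png");cv2.imwrite("pics/w6c.png",cv2.resize(i[150:320,190:440],None,fx=3.2,fy=3.2,interpolation=cv2.INTER_CUBIC)[:600])
from bench import *
for c in("scene","side"): cv2.imwrite(f"pics/{c}6.png",snapshot(c)["pixels"])
a=cv2.imread("pics/scene6.png")[130:250,270:430];b=cv2.imread("pics/side6.png")[130:300,290:470]
cv2.imwrite("pics/c6.png",cv2.resize(a,(800,600)));cv2.imwrite("pics/d6.png",cv2.resize(b,(635,600)))
E
```

```text
clock: 9.3
tool_pos: [0.5738, -0.0345, 0.1806]
orientation: [1.0, -0.023, 0.001, -0.0]
wrist_force: [0.1, -0.7, -0.5]
width: 0.407
9.3 [ 0.5738 -0.0345  0.1806] psi 4.6661 [ 0.28   0.206 -0.241  0.    -1.122  1.244] [ 9.997e-01 -2.320e-02  8.000e-04 -1.000e-04] [ 0.06 -0.67 -0.47] 0.407
```

View pics/w6c.png

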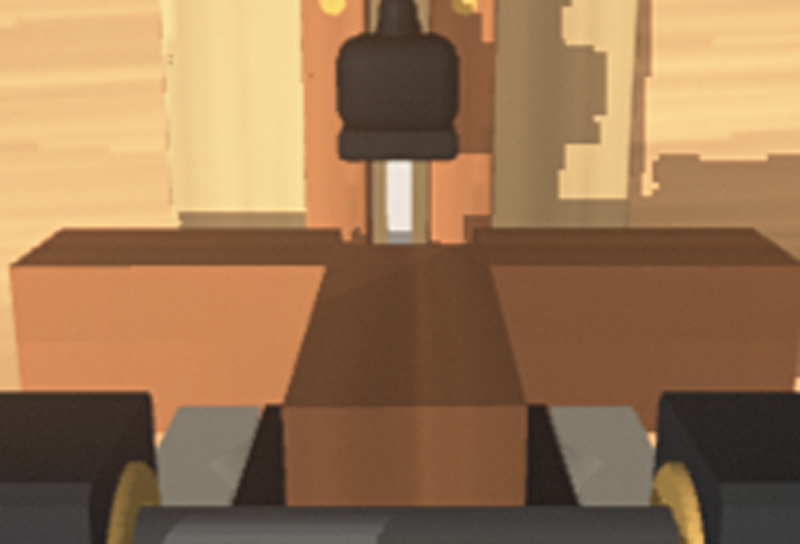

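View pics/c6.png

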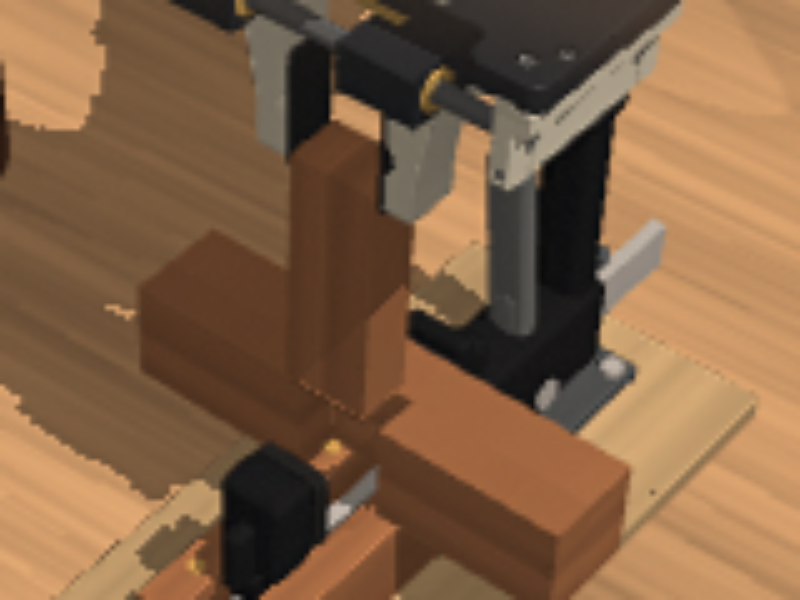

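View pics/d6.png

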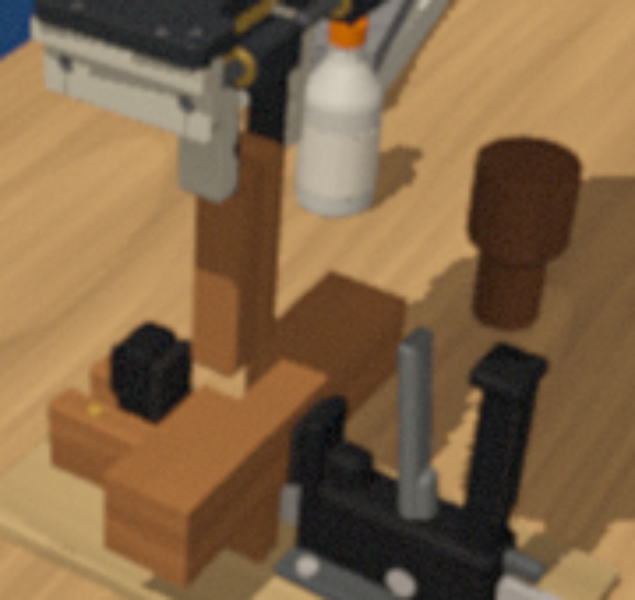

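Run:
```python
from m import *
zb=.1806-.0745
o,d=pts("w6",[("FL",12,266,.099),("BL",63,229,.054),("BR",752,229,.054),("hbL",342,229,.054),("hbR",471,229,.054),("ptL",284,405,zb+.11),("ptR",527,405,zb+.11),("pbL",330,245,zb),("pbR",487,245,zb),("jawL",338,158,.08),("jawR",459,158,.08)],190,150,3.2,3.2)
for k,v in o.items(): print(k,np.round(v,4))
for a,b in (("BL","BR"),("hbL","hbR"),("ptL","ptR"),("pbL","pbR"),("jawL","jawR")): print(a,np.round((o[a]+o[b])/2,4),np.round(np.linalg.norm(o[a]-o[b]),4))
print(d["p"])
```

```text
FL [0.582 0.064 0.099]
BL [0.5816 0.0647 0.054 ]
BR [ 0.5725 -0.1345  0.054 ]
hbL [ 0.5779 -0.016   0.054 ]
hbR [ 0.5762 -0.0533  0.054 ]
ptL [ 0.5872 -0.0168  0.2161]
ptR [ 0.5856 -0.0522  0.2161]
pbL [ 0.5854 -0.0163  0.1061]
pbR [ 0.5837 -0.0543  0.1061]
jawL [ 0.6025 -0.0178  0.08  ]
jawR [ 0.6011 -0.0494  0.08  ]
BL [ 0.5771 -0.0349  0.054 ] 0.1994
hbL [ 0.5771 -0.0346  0.054 ] 0.0373
ptL [ 0.5864 -0.0345  0.2161] 0.0355
pbL [ 0.5845 -0.0353  0.1061] 0.038
jawL [ 0.6018 -0.0336  0.08  ] 0.0316
[ 0.5738241  -0.03451719  0.18058133]
```

Post and housing agree in y to about 0.3 mm. I'll insert gently and watch the force.

```bash
python3 -m creep '[[[0,0,-0.006],0],[[0,0,-0.006],0],[[0,0,-0.006],0],[[0,0,0],0]]'; python3 -m creep '[[[0,0,-0.006],0],[[0,0,-0.006],0],[[0,0,-0.006],0],[[0,0,0],0]]'
```

```text
clock: 9.85
tool_pos: [0.5724, -0.0349, 0.1602]
orientation: [1.0, -0.024, -0.001, 0.0]
wrist_force: [-0.3, 0.1, -0.3]
width: 0.411
clock: 10.25
tool_pos: [0.5725, -0.0349, 0.1424]
orientation: [1.0, -0.023, -0.001, 0.0]
wrist_force: [0.5, -0.3, -0.3]
width: 0.407
```

```bash
python3 -m creep '[[[0,0,-0.006],0],[[0,0,-0.005],0],[[0,0,-0.002],0],[[0,0,0],0],[[0,0,0],0]]'; python3 ww.py w7
```

```text
clock: 10.75
tool_pos: [0.5733, -0.0348, 0.1307]
orientation: [1.0, -0.023, 0.0, 0.0]
wrist_force: [-1.0, 0.7, -1.2]
width: 0.406
10.75 [ 0.5733 -0.0348  0.1307] psi 4.6656 [ 0.28   0.248 -0.308  0.    -1.015  1.244] [ 9.997e-01 -2.340e-02  1.000e-04  0.000e+00] [-0.97  0.75 -1.2 ] 0.406
```

View pics/w7.png

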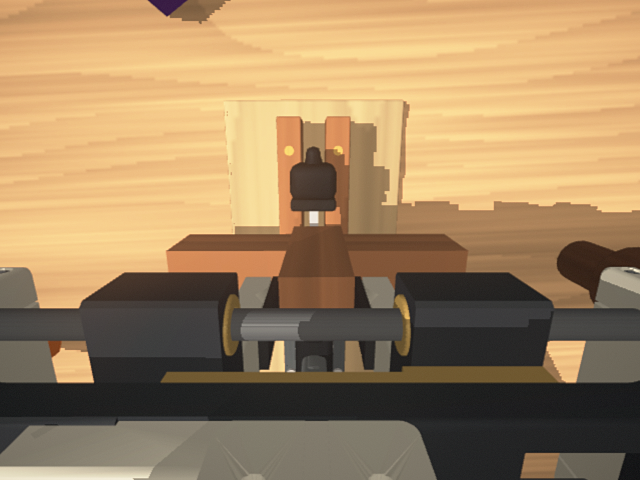

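The post is inside the housing (columns 280–353) with no side force. I'll lower the last 2–3 mm until it touches the bearers.

```bash
python3 -m creep '[[[0,0,-0.0015],0],[[0,0,-0.0015],0],[[0,0,0],0]]';  python3 -m creep '[[[0,0,-0.001],0],[[0,0,0],0]]'
```

```text
clock: 11.1
tool_pos: [0.574, -0.0349, 0.1285]
orientation: [1.0, -0.023, 0.001, 0.0]
wrist_force: [-0.8, 0.1, 4.5]
width: 0.402
clock: 11.3
tool_pos: [0.5746, -0.0349, 0.1284]
orientation: [1.0, -0.023, 0.002, 0.0]
wrist_force: [-0.8, -0.2, 9.9]
width: 0.402
```

Bearer contact came at exactly the predicted height. I'll release and rise.

```bash
python3 -m creep '[[[0,0,0.001],0],[[0,0,0],0],[[0,0,0],0],[[0,0,0],0]]' 0.35 10; python3 -m creep '[[[0,0,0.01],0],[[0,0,0.03],0],[[0,0,0.04],0],[[0,0,0.04],0],[[0,0,0],0],[[0,0,0],0]]'; python3 ww.py w8;python3 - <<'E'
import cv2
from bench import *
for c in("scene","side"): cv2.imwrite(f"pics/{c}8.png",snapshot(c)["pixels"])
a=cv2.imread("pics/scene8.png")[130:250,270:430];b=cv2.imread("pics/side8.png")[180:330,290:490]
cv2.imwrite("pics/c8.png",cv2.resize(a,(800,600),interpolation=cv2.INTER_CUBIC));cv2.imwrite("pics/d8.png",cv2.resize(b,(800,600),interpolation=cv2.INTER_CUBIC))
E
```

```text
clock: 11.7
tool_pos: [0.573, -0.0348, 0.1272]
orientation: [1.0, -0.023, -0.0, 0.0]
wrist_force: [-0.2, 0.5, -0.6]
width: 0.641
clock: 12.3
tool_pos: [0.5737, -0.0346, 0.2493]
orientation: [1.0, -0.023, 0.001, -0.001]
wrist_force: [-0.2, 0.3, -0.7]
width: 0.65
12.3 [ 0.5737 -0.0346  0.2493] psi 4.6655 [ 0.28   0.163 -0.136 -0.    -1.269  1.244] [ 9.997e-01 -2.340e-02  1.400e-03 -5.000e-04] [-0.23  0.31 -0.69] 0.65
```

View pics/c8.png

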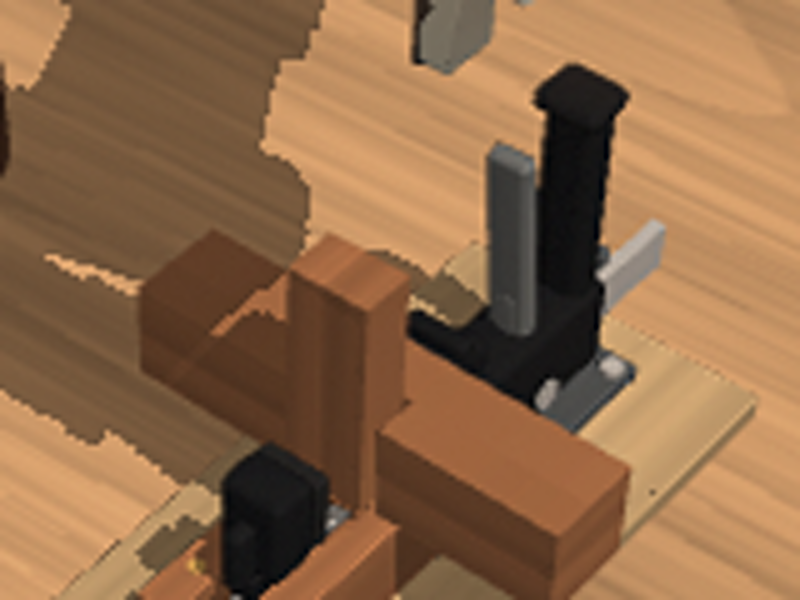

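View pics/d8.png

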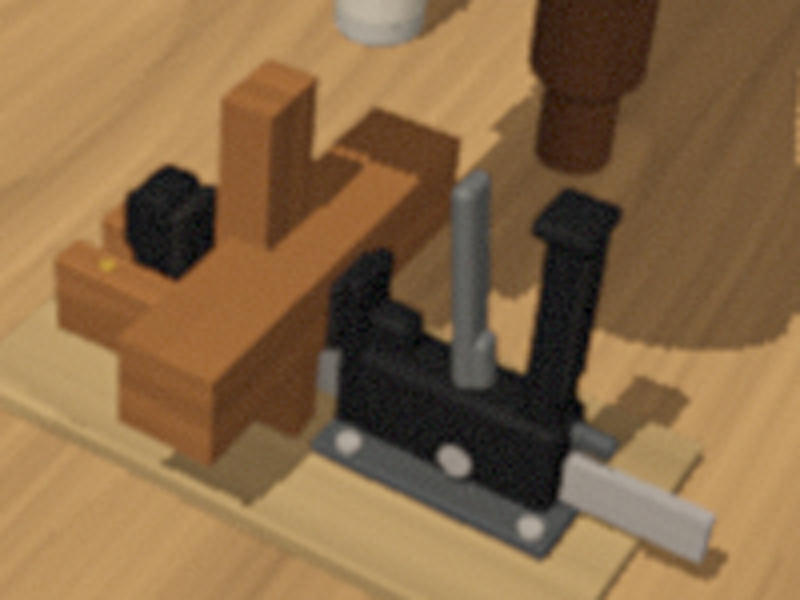

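View pics/w8.png

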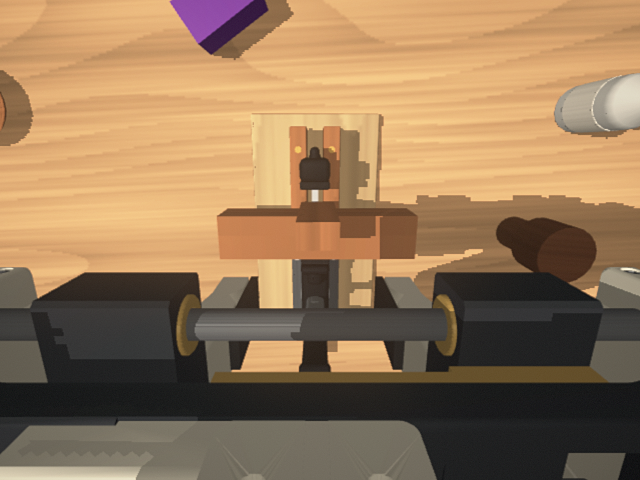

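Run:
```python
from h import *
for n,a,b,z in (("griptop",(270+582/5,130+93/5),(290+578/4,180+213/4),.163),("blade top",(270+511/5,130+152/5),(290+473/4,180+180/4),.159)):
    print(n,onz("scene",a,z),onz("side",b,z),tri(a,b))
yaw=-.048;c,s=np.cos(yaw),np.sin(yaw);B=np.array([.5325,-.029])
for x in (-.05,-.071,-.077,-.087,-.095): print(x,B+x*np.array([c,s]))
```

```text
griptop [ 0.4406619  -0.02239689  0.163     ] [ 0.43492145 -0.02462308  0.163     ] (array([ 0.43602322, -0.02568785,  0.16030948]), np.float64(0.0031287010213216985))
blade top [ 0.48110202 -0.02697963  0.159     ] [ 0.47812027 -0.02779116  0.159     ] (array([ 0.47883444, -0.02865386,  0.15749086]), np.float64(0.0014111408687294028))
-0.05 [ 0.48255759 -0.02660092]
-0.071 [ 0.46158178 -0.02559331]
-0.077 [ 0.45558869 -0.02530542]
-0.087 [ 0.4456002 -0.0248256]
-0.095 [ 0.43760942 -0.02444175]
```

Post stands upright in the housing with the gripper clear: scene crop (350,270)–(350,500), side crop (268,155). The grip and trigger are measured at x=.4375 and face x=.4825. I'll turn a quarter turn and move above them.

```bash
python3 -m creep '[[[-0.011,0.001,0],-0.143],[[-0.011,0.001,0],-0.143],[[-0.011,0.001,0],-0.143],[[-0.011,0.001,0],-0.143],[[-0.011,0.001,0],-0.143],[[-0.011,0.001,0],-0.143],[[-0.011,0.001,0],-0.143],[[-0.011,0.001,0],-0.143],[[-0.011,0.001,0],-0.143],[[-0.011,0.001,0],-0.143],[[-0.011,0,0],-0.143],[[-0.002,0,0],0],[[0,0,0],0],[[0,0,0],0]]' 0 12; python3 ww.py w9
```

```text
clock: 13.85
tool_pos: [0.4505, -0.0248, 0.2473]
orientation: [-0.691, 0.723, 0.0, -0.0]
wrist_force: [0.5, -0.2, -0.0]
width: 1.001
13.85 [ 0.4505 -0.0248  0.2473] psi 3.096 [ 0.384 -0.053 -0.372  0.    -1.252 -0.43 ] [-6.908e-01  7.230e-01  1.000e-04 -3.000e-04] [ 0.52 -0.17 -0.05] 1.001
```

View pics/w9.png

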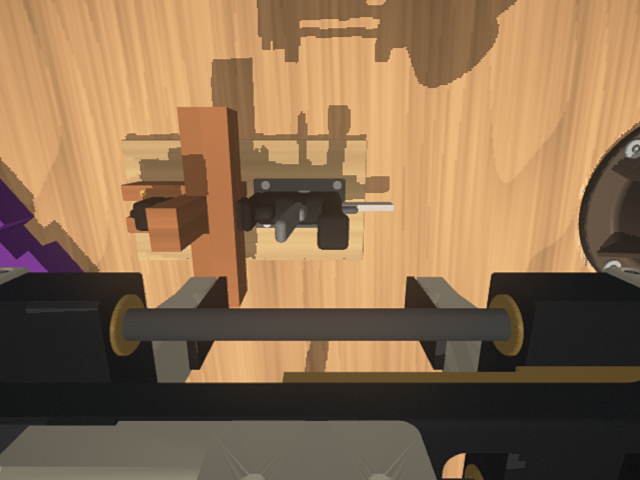

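Run:
```python
from h import *
d=np.load("pics/w9.npz")
yaw=-.048;c,s=np.cos(yaw),np.sin(yaw);B=np.array([.5325,-.029])
def W(x,y,z): return [*(B+x*np.array([c,s])+y*np.array([-s,c])),z]
L=[W(-.104,-.013,.163),W(-.086,-.013,.163),W(-.104,.013,.163),W(-.086,.013,.163),W(-.0455,-.01,.159),W(-.0555,-.01,.159),W(-.0455,.01,.159),W(0,-.015,.1),W(0,.015,.1)]
uv=projw(L,d["p"],d["q"]);print(np.round(uv,1).tolist())
i=cv2.imread("pics/w9.png");
for u in uv: cv2.circle(i,(int(round(u[0]*1)),int(round(u[1]))),1,(0,255,0),-1)
cv2.imwrite("pics/w9c.png",cv2.resize(i[150:290,200:400],None,fx=4,fy=4,interpolation=cv2.INTER_NEAREST))
```

```text
[[344.5, 220.6], [322.0, 220.6], [343.7, 251.6], [321.8, 251.6], [272.1, 223.0], [284.4, 223.0], [272.9, 246.6], [232.6, 204.6], [234.5, 234.4]]
```

View pics/w9c.png

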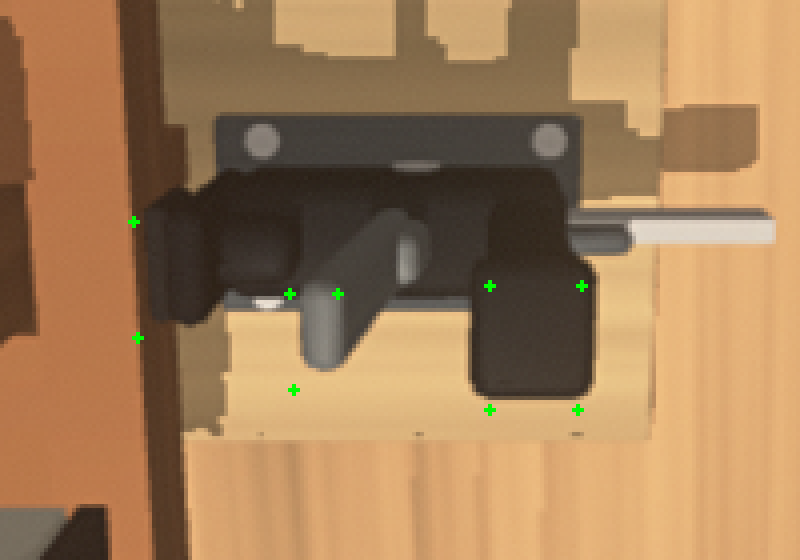

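The wrist crop shows the grip cap centred at about column 333, row 232 and the trigger tip at (281,235). Both lie inside the finger gap, and the clamp is about 2–4 mm further toward −y than I assumed. I'll shift −2 mm and descend.

```bash
python3 -m creep '[[[0,-0.002,-0.03],-0.002],[[0,0,-0.03],0],[[0,0,-0.02],0],[[0,0,0],0],[[0,0,-0.02],0],[[0,0,-0.02],0],[[0,0,-0.015],0],[[0,0,-0.008],0],[[0,0,0],0],[[0,0,0],0]]'; python3 ww.py w10;python3 - <<'E'
import cv2
from bench import *
for c in("scene","side"): cv2.imwrite(f"pics/{c}10.png",snapshot(c)["pixels"])
a=cv2.imread("pics/scene10.png")[130:250,270:430];b=cv2.imread("pics/side10.png")[180:330,290:490]
cv2.imwrite("pics/c10.png",cv2.resize(a,(800,600),interpolation=cv2.INTER_CUBIC));cv2.imwrite("pics/d10.png",cv2.resize(b,(800,600),interpolation=cv2.INTER_CUBIC))
E
```

```text
clock: 14.9
tool_pos: [0.451, -0.0267, 0.1055]
orientation: [-0.689, 0.725, -0.0, 0.0]
wrist_force: [-0.5, 0.2, -0.1]
width: 1.0
14.9 [ 0.451  -0.0267  0.1055] psi 3.0912 [ 0.38   0.073 -0.593  0.    -0.904 -0.43 ] [-6.891e-01  7.247e-01 -4.000e-04  4.000e-04] [-0.52  0.19 -0.12] 1.0
```

View pics/c10.png

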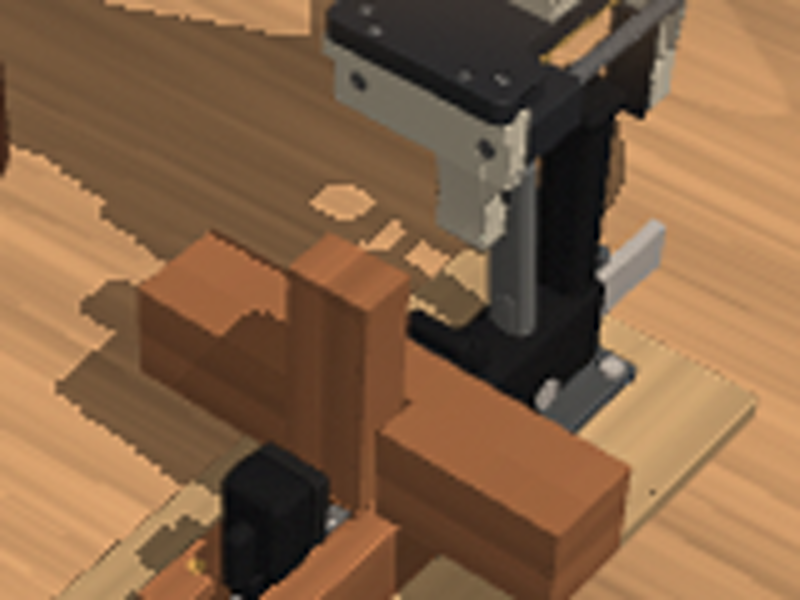

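View pics/d10.png

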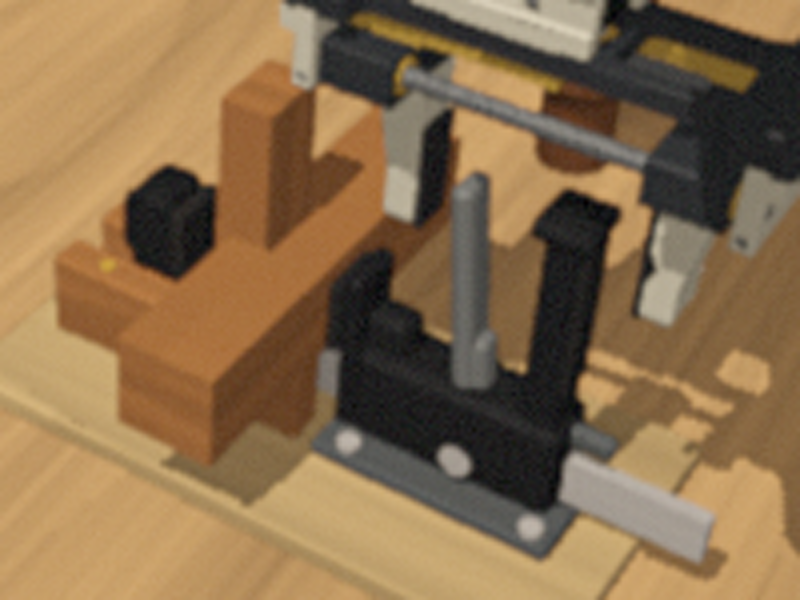

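View pics/w10.png

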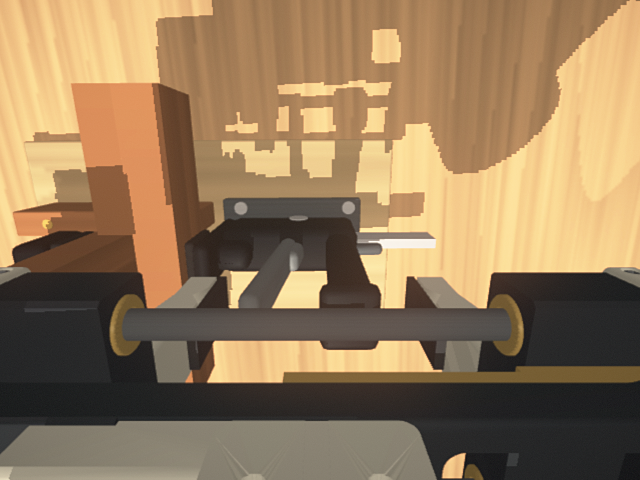

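Run:
```python
from h import *
d=np.load("pics/w10.npz")
p=d["p"];print(projw([[p[0],p[1],.163],[p[0],p[1],.159],[p[0],p[1],p[2]],[p[0],p[1]+.01,.163]],d["p"],d["q"]))
print(proj("side",[[p[0]+.044,p[1],p[2]],[p[0]-.044,p[1],p[2]],[p[0]+.0315,p[1]-.0015,.117]])*4-np.array([290,180])*4)
print(proj("scene",[[p[0]+.044,p[1],p[2]],[p[0]+.0315,p[1]-.0015,.117]])*5-np.array([270,130])*5)
i=cv2.imread("pics/w10.png");cv2.imwrite("pics/w10c.png",cv2.resize(i[180:400,130:500],None,fx=2.15,fy=2.15))
```

```text
[[318.14427931 324.51211261]
 [318.09841566 319.79607084]
 [317.65557758 274.26016763]
 [319.28708399 345.72757804]]
[[419.31934189 275.71640854]
 [628.51576373 354.64908163]
 [452.19425791 261.82290302]]
[[481.42075102 279.38197307]
 [498.55845646 237.72900076]]
```

View pics/w10c.png

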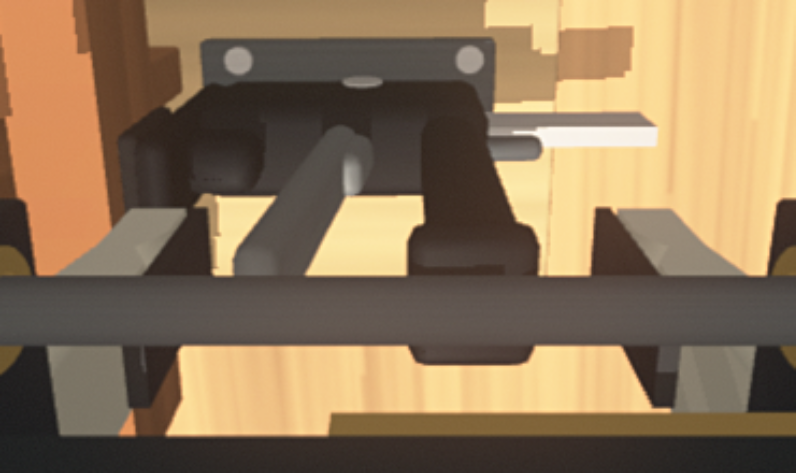

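Run:
```python
from h import *
def loc(p,psi,L):
    y=np.array([np.cos(psi),np.sin(psi),0]);x=np.array([np.cos(psi+np.pi/2),np.sin(psi+np.pi/2),0])
    return [p+x*a+y*b-np.array([0,0,1])*c for a,b,c in L]
L=[(sx*.0095,sy,0) for sy in (-1,1) for sx in (-1,1)]
for tag,p,psi,half,n in (("6",[.5738,-.0345,.1806],4.666,.018,.0185),("10",[.451,-.0267,.1055],3.091,.044,.02)):
    p=np.array(p)
    pts=loc(p,psi,[(a,b*half,0) for a,b,_ in L]+[(a,b*(half+.01),0) for a,b,_ in L])
    for cam in ("scene","side"):
        i=cv2.imread(f"pics/{cam}{tag}.png");k=5
        x0,y0=(290,120) if cam=="scene" else (310,140)
        if tag=="10": x0,y0=(330,110) if cam=="scene" else (370,170)
        c=cv2.resize(i[y0:y0+110,x0:x0+140],None,fx=k,fy=k,interpolation=cv2.INTER_CUBIC)
        for j,u in enumerate(proj(cam,pts)): cv2.circle(c,(int((u[0]-x0)*k),int((u[1]-y0)*k)),3,(0,255,0) if j<4 else (255,0,255),-1)
        cv2.imwrite(f"pics/t_{cam}{tag}.png",c)
```

```text
(no output)
```

View pics/t_scene6.png

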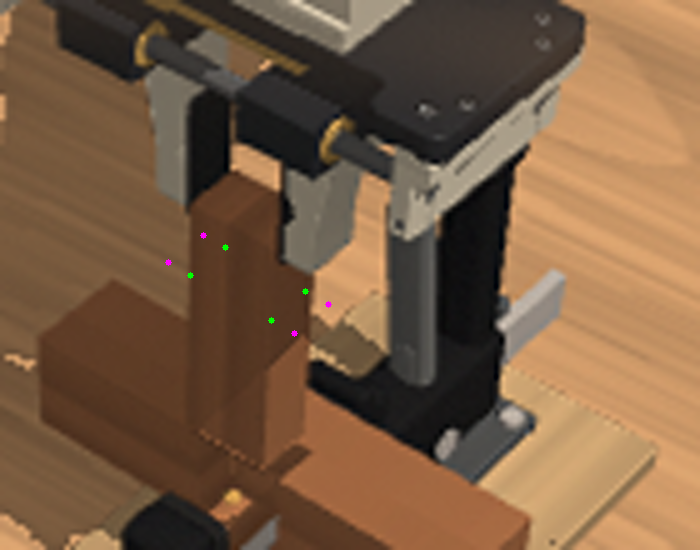

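View pics/t_side10.png

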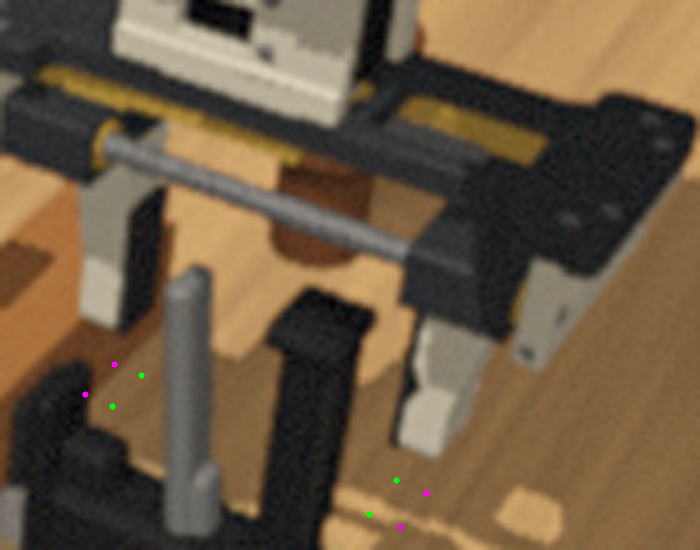

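View pics/t_scene10.png

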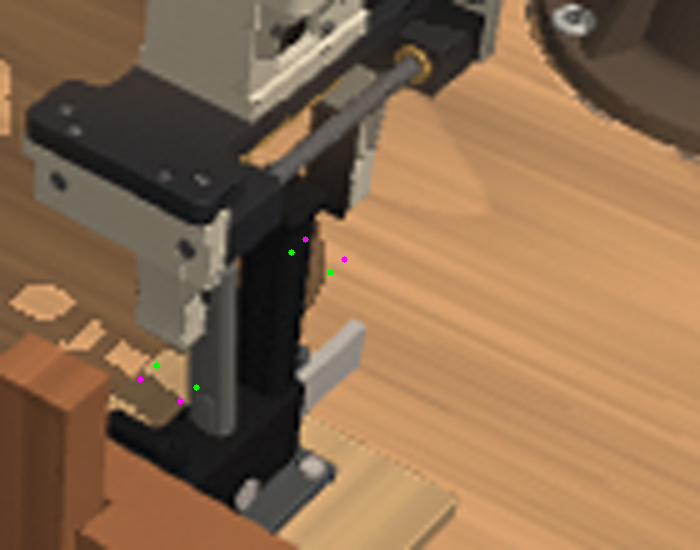

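Run:
```python
from h import *
p=np.array([.5735,-.0345]);c,s=np.cos(-.048),np.sin(-.048)
for cam in ("scene","side"):
    i=cv2.imread(f"pics/{cam}6.png");k=5
    x0,y0=(290,120) if cam=="scene" else (310,140)
    cc=cv2.resize(i[y0:y0+110,x0:x0+140],None,fx=k,fy=k,interpolation=cv2.INTER_CUBIC)
    for z,col in ((.216,(0,255,0)),(.106,(255,0,0)),(.1806,(255,255,0))):
        P=[[p[0]+c*a-s*b,p[1]+s*a+c*b,z] for a,b in ((-.012,-.018),(.012,-.018),(.012,.018),(-.012,.018))]
        u=((proj(cam,P)-[x0,y0])*k).astype(np.int32);cv2.polylines(cc,[u.reshape(-1,1,2)],True,col,1)
    cv2.imwrite(f"pics/q_{cam}6.png",cc)
```

```text
(no output)
```

View pics/q_scene6.png

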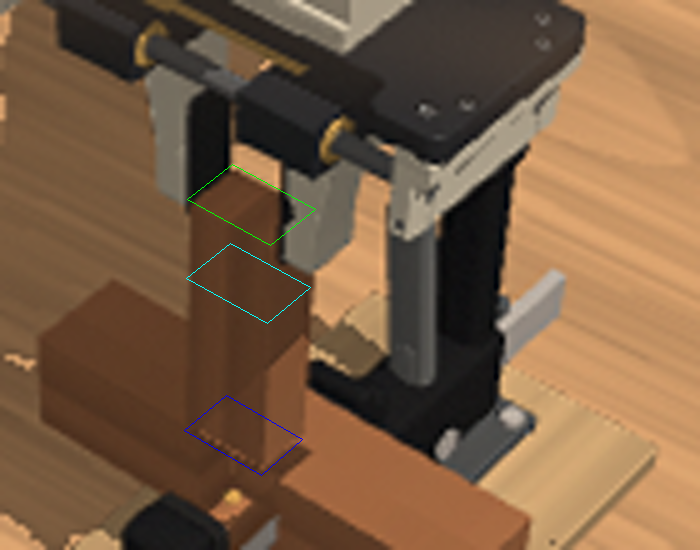

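View pics/q_side6.png

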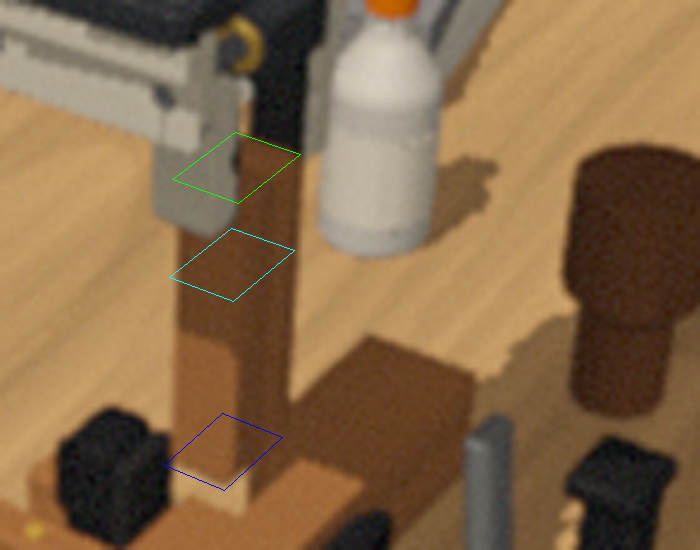

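The fingers straddle the grip and trigger, with gaps at both sides in the wrist view (pads at columns 227 and 407, cap at 320–380, trigger at 240–300). The drawn fingertips appear some 25 mm above the reported TCP, so I'll watch where contact happens. I'll centre for the squeezed pose, then do the first squeeze.

```bash
python3 -m creep '[[[-0.0045,0,-0.003],0],[[0,0,0],0],[[0,0,0],0]]'; python3 -m creep '[[[0,0,0],0],[[0,0,0],0],[[0,0,0],0]]' 1 12;python3 -m creep '[[[0,0,0],0],[[0,0,0],0],[[0,0,0],0]]';python3 -m creep '[[[0,0,0],0],[[0,0,0],0]]'
python3 - <<'E'
import cv2
from bench import *
for c in("scene","side"): cv2.imwrite(f"pics/{c}11.png",snapshot(c)["pixels"])
a=cv2.imread("pics/scene11.png")[130:250,270:430];b=cv2.imread("pics/side11.png")[180:330,290:490]
cv2.imwrite("pics/c11.png",cv2.resize(a,(800,600),interpolation=cv2.INTER_CUBIC));cv2.imwrite("pics/d11.png",cv2.resize(b,(800,600),interpolation=cv2.INTER_CUBIC))
E
```

```text
clock: 15.35
tool_pos: [0.4455, -0.0268, 0.1017]
orientation: [-0.689, 0.725, -0.0, 0.0]
wrist_force: [0.4, 0.2, -0.1]
width: 0.998
clock: 15.65
tool_pos: [0.4469, -0.0267, 0.1021]
orientation: [-0.689, 0.725, -0.001, 0.001]
wrist_force: [3.2, -2.7, 1.4]
width: 0.789
clock: 15.95
tool_pos: [0.4466, -0.0265, 0.102]
orientation: [-0.689, 0.725, -0.0, 0.001]
wrist_force: [4.5, -0.9, 2.9]
width: 0.517
clock: 16.15
tool_pos: [0.4423, -0.0269, 0.1012]
orientation: [-0.688, 0.725, 0.002, -0.002]
wrist_force: [-14.6, 6.9, 20.1]
width: 0.354
```

View pics/d11.png

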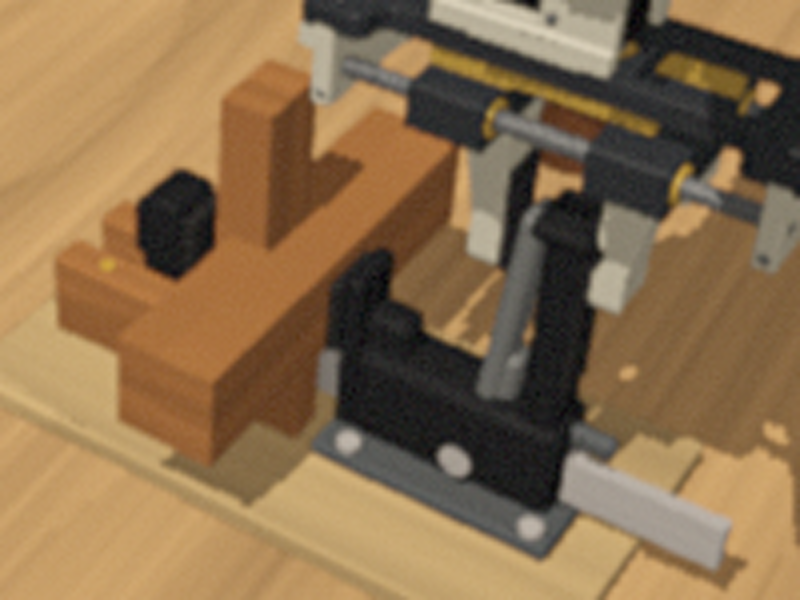

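View pics/c11.png

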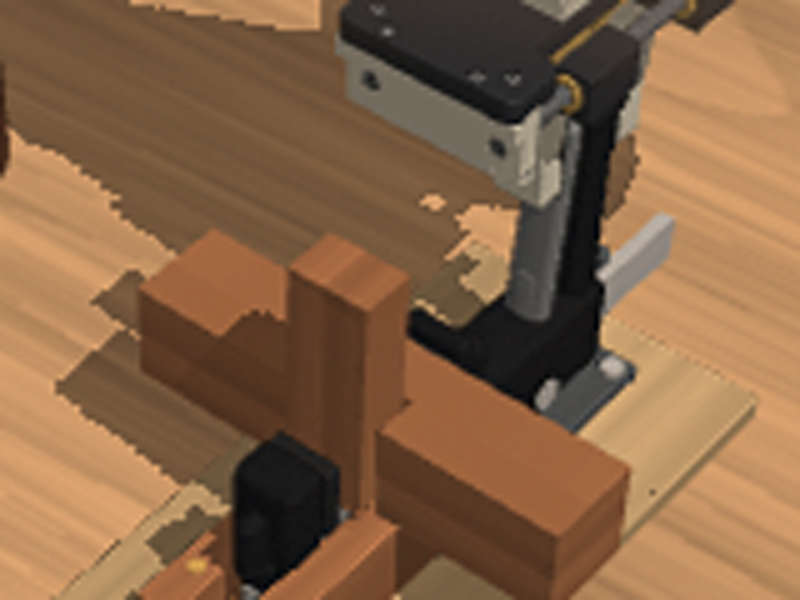

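```bash
python3 -m creep '[[[-0.003,0,0],0],[[0,0,0],0]]'; python3 ww.py w12
```

```text
clock: 16.45
tool_pos: [0.4421, -0.0268, 0.1013]
orientation: [-0.689, 0.725, 0.0, -0.0]
wrist_force: [0.6, 0.8, 1.6]
width: 0.346
16.45 [ 0.4421 -0.0268  0.1013] psi 3.0906 [ 0.387  0.064 -0.614 -0.    -0.893 -0.438] [-6.889e-01  7.249e-01  2.000e-04 -2.000e-04] [0.61 0.76 1.6 ] 0.346
```

View pics/w12.png

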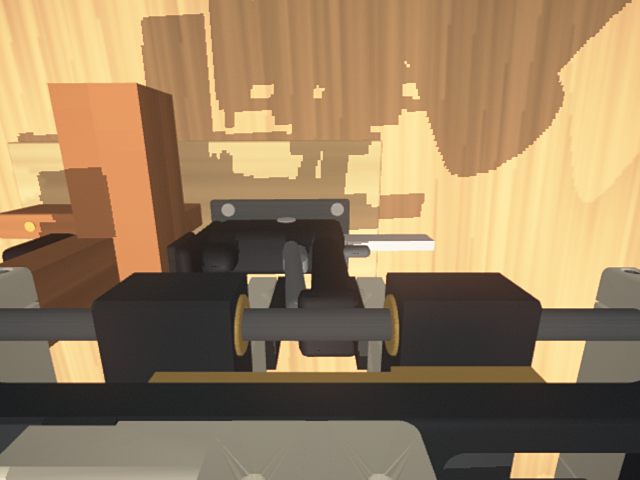

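Now balanced: forces are near zero and width is 30 mm, so the trigger is at its stop, and the jaw visibly advanced. The wrist view shows the pads at columns 275/365 around the trigger and grip. Release and squeeze again.

```bash
python3 -m creep '[[[0.002,0,0],0],[[0,0,0],0],[[0,0,0],0],[[0,0,0],0],[[0,0,0],0],[[0,0,0],0],[[0,0,0],0]]' 0 12
python3 - <<'E'
import cv2
from bench import *
print(get_obs()["width"])
for c in("side",): cv2.imwrite(f"pics/{c}13.png",snapshot(c)["pixels"])
b=cv2.imread("pics/side13.png")[180:330,290:490]
cv2.imwrite("pics/d13.png",cv2.resize(b,(800,600),interpolation=cv2.INTER_CUBIC))
E
```

```text
clock: 17.2
tool_pos: [0.4443, -0.0269, 0.1014]
orientation: [-0.689, 0.725, 0.0, -0.0]
wrist_force: [0.4, 0.1, -1.1]
width: 0.922
0.9219131542757909
```

View pics/d13.png

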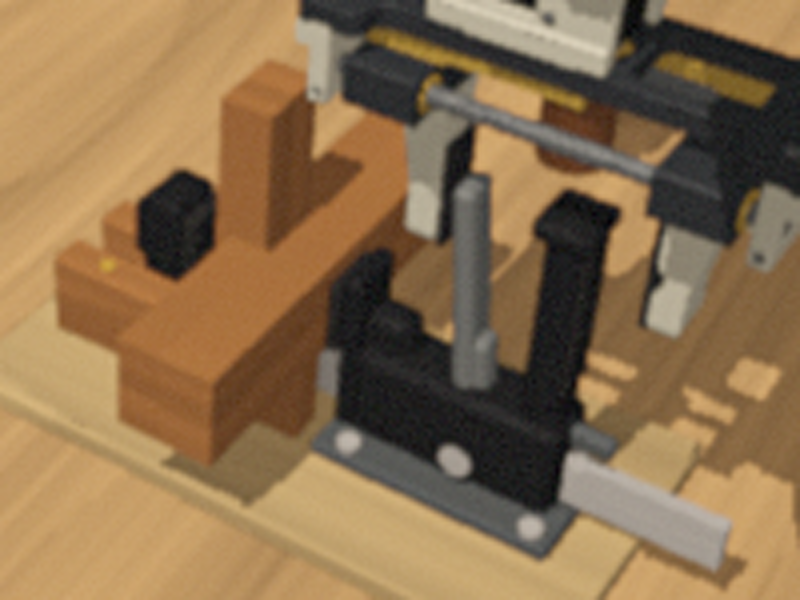

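The trigger is sprung back fully with the fingers clear of it, and the jaw was kept by the ratchet at (177,225). Second squeeze.

```bash
python3 -m creep '[[[-0.002,0,0],0],[[0,0,0],0],[[0,0,0],0],[[0,0,0],0],[[0,0,0],0],[[0,0,0],0],[[0,0,0],0],[[0,0,0],0],[[0,0,0],0],[[0,0,0],0]]' 1 12; python3 -m creep '[[[0.002,0,0],0],[[0,0,0],0],[[0,0,0],0],[[0,0,0],0],[[0,0,0],0],[[0,0,0],0],[[0,0,0],0]]' 0 12
```

```text
clock: 18.25
tool_pos: [0.4421, -0.0267, 0.1018]
orientation: [-0.689, 0.725, 0.0, -0.0]
wrist_force: [-0.6, 0.6, 9.5]
width: 0.352
clock: 18.95
tool_pos: [0.4441, -0.027, 0.1013]
orientation: [-0.689, 0.725, 0.0, -0.0]
wrist_force: [1.0, -0.3, 0.2]
width: 0.926
```

```bash
python3 -m creep '[[[-0.002,0,0],0],[[0,0,0],0],[[0,0,0],0],[[0,0,0],0],[[0,0,0],0],[[0,0,0],0],[[0,0,0],0],[[0,0,0],0],[[0,0,0],0],[[0,0,0],0]]' 1 12;  python3 - <<'E'
import cv2
from bench import *
o=get_obs();print(o["width"],o["wrist_force"])
for c in("side","scene"): cv2.imwrite(f"pics/{c}14.png",snapshot(c)["pixels"])
a=cv2.imread("pics/scene14.png")[160:250,290:390];b=cv2.imread("pics/side14.png")[190:290,290:400]
cv2.imwrite("pics/d14.png",cv2.hconcat([cv2.resize(b,(400,400),interpolation=cv2.INTER_CUBIC),cv2.resize(a,(400,400),interpolation=cv2.INTER_CUBIC)]))
E
```

```text
clock: 19.95
tool_pos: [0.4421, -0.0268, 0.1019]
orientation: [-0.689, 0.725, 0.0, -0.0]
wrist_force: [-1.8, 1.1, 9.8]
width: 0.346
0.34564728722326254 [-1.78888666  1.06816034  9.800565  ]
```

View pics/d14.png

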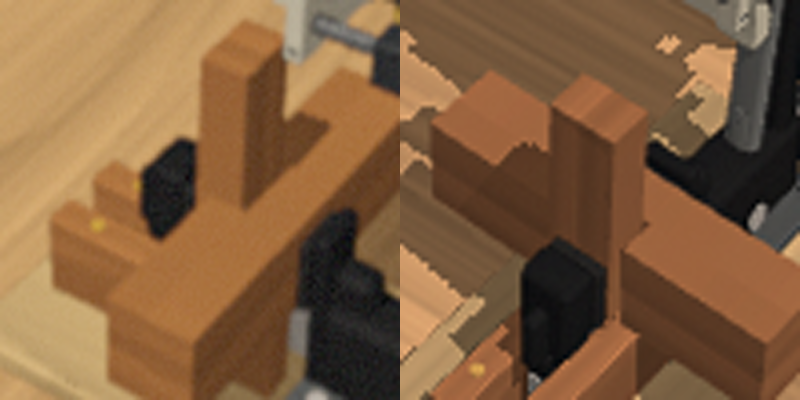

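The jaw is close to the post now (side crop: jaw at (170,185), post at (225,130)). Continue one pump at a time, still at 12 N.

```bash
python3 -m creep '[[[0.002,0,0],0],[[0,0,0],0],[[0,0,0],0],[[0,0,0],0],[[0,0,0],0],[[0,0,0],0],[[0,0,0],0]]' 0 12; python3 -m creep '[[[-0.002,0,0],0],[[0,0,0],0],[[0,0,0],0],[[0,0,0],0],[[0,0,0],0],[[0,0,0],0],[[0,0,0],0],[[0,0,0],0],[[0,0,0],0],[[0,0,0],0]]' 1 12;  python3 - <<'E'
import cv2
from bench import *
o=get_obs();print(o["width"],o["wrist_force"])
for c in("side","scene"): cv2.imwrite(f"pics/{c}15.png",snapshot(c)["pixels"])
a=cv2.imread("pics/scene15.png")[160:250,290:390];b=cv2.imread("pics/side15.png")[190:290,290:400]
cv2.imwrite("pics/d15.png",cv2.hconcat([cv2.resize(b,(400,400),interpolation=cv2.INTER_CUBIC),cv2.resize(a,(400,400),interpolation=cv2.INTER_CUBIC)]))
E
```

```text
clock: 20.75
tool_pos: [0.4442, -0.027, 0.1013]
orientation: [-0.689, 0.725, 0.0, -0.0]
wrist_force: [0.3, -0.1, -1.8]
width: 0.923
clock: 21.75
tool_pos: [0.4422, -0.0268, 0.1019]
orientation: [-0.689, 0.725, 0.0, -0.0]
wrist_force: [-2.3, 1.4, 9.4]
width: 0.346
0.3458385919712054 [-2.2764964   1.44518188  9.4483182 ]
```

View pics/d15.png

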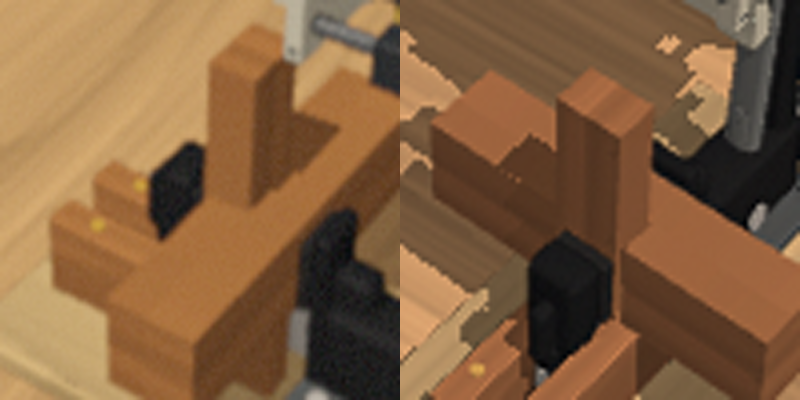

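The jaw has reached the post and is pushing it back. One more pump should stall.

```bash
python3 -m creep '[[[0.002,0,0],0],[[0,0,0],0],[[0,0,0],0],[[0,0,0],0],[[0,0,0],0],[[0,0,0],0],[[0,0,0],0]]' 0 12; python3 -m creep '[[[-0.002,0,0],0],[[0,0,0],0],[[0,0,0],0],[[0,0,0],0],[[0,0,0],0],[[0,0,0],0],[[0,0,0],0],[[0,0,0],0],[[0,0,0],0],[[0,0,0],0]]' 1 12;  python3 - <<'E'
import cv2
from bench import *
o=get_obs();print(o["width"],o["wrist_force"])
for c in("side","scene"): cv2.imwrite(f"pics/{c}16.png",snapshot(c)["pixels"])
a=cv2.imread("pics/scene16.png")[160:250,290:390];b=cv2.imread("pics/side16.png")[190:290,290:400]
cv2.imwrite("pics/d16.png",cv2.hconcat([cv2.resize(b,(400,400),interpolation=cv2.INTER_CUBIC),cv2.resize(a,(400,400),interpolation=cv2.INTER_CUBIC)]))
E
```

```text
clock: 22.55
tool_pos: [0.4442, -0.0269, 0.1013]
orientation: [-0.689, 0.725, 0.0, -0.0]
wrist_force: [1.4, 0.0, -0.3]
width: 0.924
clock: 23.55
tool_pos: [0.4471, -0.0268, 0.1024]
orientation: [-0.689, 0.725, -0.003, 0.003]
wrist_force: [19.5, -9.6, -11.3]
width: 0.456
0.4561892318852816 [ 19.45855603  -9.60021147 -11.31850565]
```

View pics/d16.png

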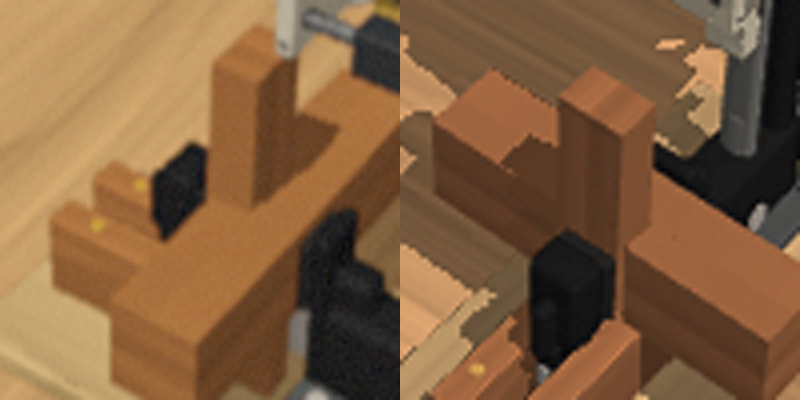

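It stalled: width is 40 mm against 30 mm at the stop. The arm is carrying +19 N in x because it sits too far toward the grip, so I'll balance the squeeze by shifting +5 mm and then set about 15 N of grip.

```bash
python3 -m creep '[[[0.002,0,0],0],[[0.002,0,0],0],[[0.001,0,0],0],[[0,0,0],0],[[0,0,0],0]]';  python3 -m creep '[[[0,0,0],0],[[0,0,0],0],[[0,0,0],0],[[0,0,0],0]]' 1 15; python3 ww.py w17
```

```text
clock: 24.15
tool_pos: [0.4478, -0.0269, 0.1023]
orientation: [-0.689, 0.725, -0.0, 0.0]
wrist_force: [-1.9, -1.1, 9.1]
width: 0.48
clock: 24.55
tool_pos: [0.4476, -0.0269, 0.1023]
orientation: [-0.689, 0.725, -0.0, -0.0]
wrist_force: [-2.2, -0.1, 10.3]
width: 0.473
24.55 [ 0.4476 -0.0269  0.1023] psi 3.0909 [ 0.382  0.072 -0.603  0.    -0.896 -0.433] [-6.889e-01  7.248e-01 -1.000e-04 -0.000e+00] [-2.15 -0.1  10.28] 0.473
```

Balanced at 15 N. Now I'll check the seating: post against rail.

Run:
```python
import cv2
from bench import *
for c in("side","scene"): cv2.imwrite(f"pics/{c}17.png",snapshot(c)["pixels"])
cv2.imwrite("pics/e17.png",cv2.resize(cv2.imread("pics/scene17.png")[165:265,290:410],None,fx=6,fy=6,interpolation=cv2.INTER_CUBIC))
cv2.imwrite("pics/f17.png",cv2.resize(cv2.imread("pics/side17.png")[190:300,300:420],None,fx=5.4,fy=5.4,interpolation=cv2.INTER_CUBIC))
```

```text
(no output)
```

View pics/e17.png

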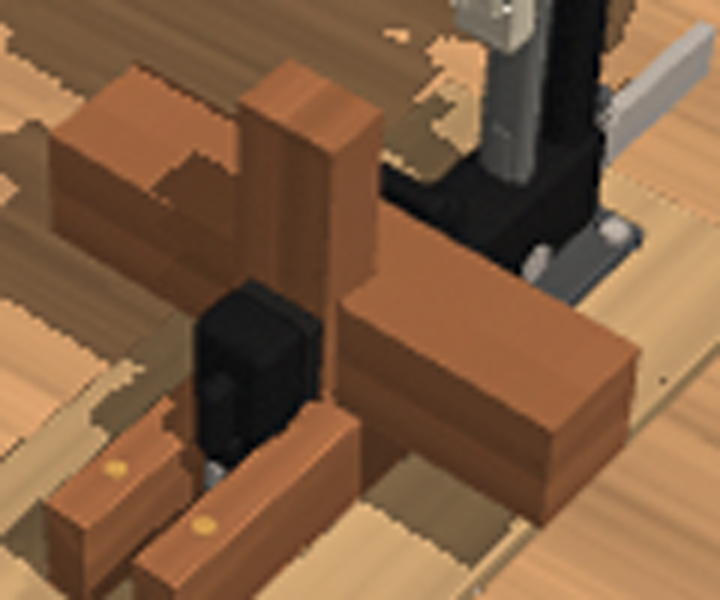

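View pics/f17.png

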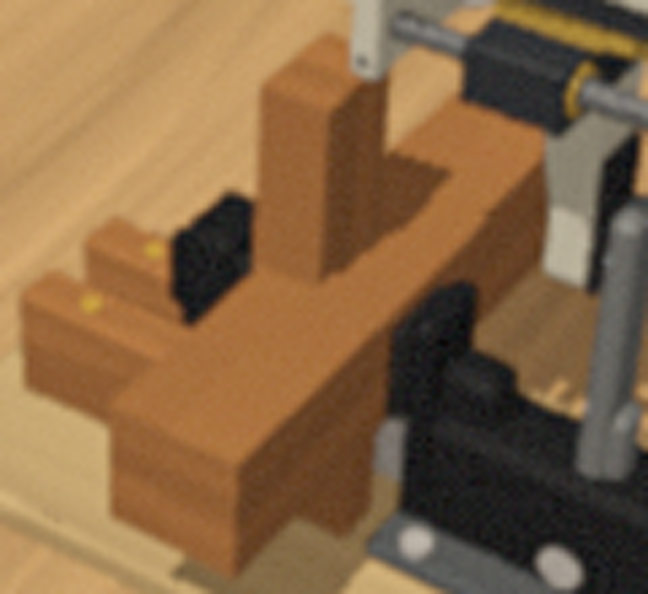

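View pics/w17.png

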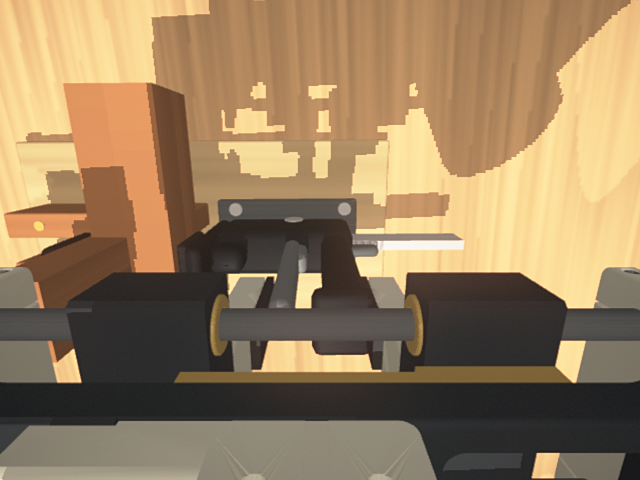

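Run:
```python
from fit import *
S=lambda u,v:("scene",np.array([290+u/6,165+v/6]));D=lambda u,v:("side",np.array([300+u/5.4,190+v/5.4]))
h=.0225;z=.099
r=fit("rail",[(*S(135,66),(-h,-.1,z)),(*S(50,138),(h,-.1,z)),(*S(552,433),(h,.1,z)),(*S(640,347),(-h,.1,z)),(*D(110,402),(h,.1,z)),(*D(240,462),(-h,.1,z))],[.555,-.034,-.048])
a,b,z=.012,.018,.164
p=fit("post",[(*S(238,100),(a,-b,z)),(*S(292,60),(-a,-b,z)),(*S(382,110),(-a,b,z)),(*S(330,155),(a,b,z)),(*D(262,87),(a,b,z)),(*D(328,108),(-a,b,z)),(*D(325,35),(a,-b,z))],[.57,-.034,-.048])
c,s=np.cos(r[2]),np.sin(r[2]);q=p[:2]-r[:2];print("post in rail",c*q[0]+s*q[1],-s*q[0]+c*q[1],p[2]-r[2])
print("post bottom-edge at rail top z, -x+y corner:",onz("side",D(318,282)[1],.099),"top:",onz("side",D(328,108)[1],.164))
```

```text
rail ('scene',) [ 0.5553 -0.0316 -0.0395] rms px 0.41
rail ('side',) [ 0.5523 -0.0356 -0.0385] rms px 0.01
rail ('scene', 'side') [ 0.5536 -0.0333 -0.0325] rms px 0.88
[[-0.4, -1.0], [-1.2, -0.9], [0.4, -1.0], [0.0, -1.0], [-1.3, 0.7], [-1.1, 0.6]]
post ('scene',) [ 0.5689 -0.0329 -0.0733] rms px 0.26
post ('side',) [ 0.565  -0.0342 -0.045 ] rms px 0.48
post ('scene', 'side') [ 0.5665 -0.0343 -0.0553] rms px 0.8
[[0.1, -1.1], [-0.3, -1.3], [0.5, -0.8], [0.6, -1.1], [-1.2, -0.6], [-0.7, 0.5], [-0.6, -0.9]]
post in rail 0.012843832198658613 -0.0005842917454496437 -0.022736068069319576
post bottom-edge at rail top z, -x+y corner: [ 0.55582165 -0.01794306  0.099     ] top: [ 0.55531909 -0.01751634  0.164     ]
```

```bash
python3 -m creep '[[[0,0,0],0],[[0,0,0],0],[[0,0,0],0],[[0,0,0],0],[[0,0,0],0]]'
python3 - <<'E'
import cv2
a=cv2.imread("pics/scene0.png");b=cv2.imread("pics/scene17.png")
cv2.imwrite("pics/cmp.png",cv2.resize(cv2.hconcat([a,b]),(800,300)))
E
```

```text
clock: 25.2
tool_pos: [0.4477, -0.0269, 0.1023]
orientation: [-0.689, 0.725, -0.0, 0.0]
wrist_force: [-2.4, 0.3, 9.9]
width: 0.472
```

View pics/cmp.png

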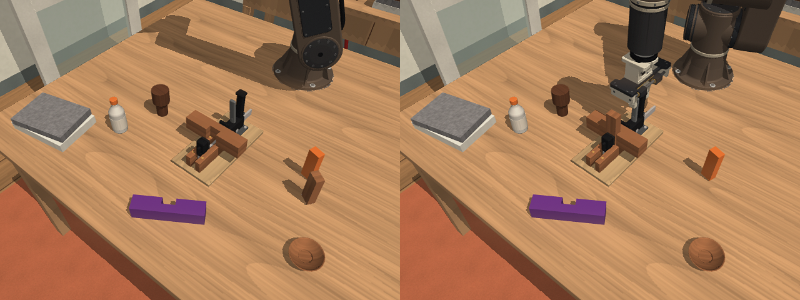

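The before and after pictures show every bystander unmoved (vase (160,98), glue (118,115), dish (303,255), orange (313,162), purple (168,208)). The squeeze is stable, so I'm handing in.

```bash
python3 -c "
from bench import *
print(close_job()); o=get_obs(); print(o['clock'],o['width'],o['wrist_force'])"
```

```text
the job is handed in; nothing more can be done
None
the job is handed in; nothing more can be done
```

I plugged the brown post into the housing until it stood on the bearers, let go of it, and pumped the clamp until the jaw pressed it against the back. I handed the job in at about 25 s with the trigger still squeezed. `close_job()` gave no verdict, so what follows rests on my own checks.

**Pumping:** I squeezed five times at 12 N, with a full release between squeezes. The first four ran to the trigger's stop at about 30 mm between the fingers. The fifth stalled at about 40 mm because the jaw was on the post. I then recentred the arm and held 15 N of grip.

**Last checks:**
- **Squeeze:** the opening stayed steady at 0.472 over the last half second, with side force on the wrist under 3 N. About 10 N of upward force on the wrist remained, well under the limit.
- **Post:** it stands upright, with y within about 1 mm of its home. It measured about 13 mm along the rail's x, against 14.5 mm for home. Its yaw came out about 0.02 rad off the rail's. The two fixed cameras disagree with each other by about 3–4 mm, so I take these as measurement error.
- **Other things:** the vase, glue, dish, orange post and purple rail are where they were, by eye from before and after pictures.

**What disagreed or went less smoothly:**
- **Fingertips:** they appear about 25 mm above the reported TCP in the pictures. The fingers therefore probably pulled the trigger higher than the 117 mm mark, with somewhat more leverage.
- **Off-centre squeezes:** before I recentred, the arm took up to about 26 N on the first squeeze and 24 N on the fifth. On the fifth most of that was probably pull on the trigger, before I brought it down to the 15 N hold.

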